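# Swap the samples in a bench mixer and refit its hold-down cover

## Robot

A 6-joint arm with a two-finger parallel gripper is mounted at the origin on the work surface. World frame = base frame: x ahead of the robot, y to its left, z up, the work surface at z = 0. Lengths are in m, angles in degrees, forces in N, time in s.
With the tool pointing down it reaches from about 0.35 to 0.875 m from the base axis. Payload 4.2 kg.
Tool frame: the origin (TCP) lies on the centre line of the jaws, within the pads' length; the fingertips stand nose_length ahead of it and the grasp point (between the pads) lies 3 mm ahead of it (nose_length is the distance from the TCP to the fingertips, in m); z points along the fingers, y is the direction in which the jaws open and shut (so a half turn about z gives the same grasp; the last joint's range is limited). The gripper opens to 85 mm and grips with 20 to 120 N. Pads are 22 mm wide; open, the fingers measure 114 mm over their backs; the gripper's body (76 mm by 85 mm) begins 54 mm behind the grasp point. The pads swing forward as they close: fully open they stand 13 mm farther back than shut.
Start: joints at [-56.402, 22.042, 0.453, 0, -68.411, -14.817], TCP at [0.201, -0.592, 0.253] pointing down, gripper open.
Joint ranges: [-179.83, 179.83], [-69.29, 118.12], [-61.27, 80.66], [-181.25, 117.63], [-171.15, -9.14], [-177.46, 177.46]. Speed limits (degrees/s): [159.86, 159.86, 180, 180, 180, 180].

## Interface

Orientations are given as [roll, pitch, yaw] about the fixed x, y, z axes, in that order (R = Rz(yaw) Ry(pitch) Rx(roll)).
In Python, from workcell import get_state, capture, camera_info, sign_off, find_in, nose_length gives the robot as it stands.
- The arm moves only by the tool step_arm, never from a script. Its arguments are lists of equal length, an entry for each row: "gripper": the opening, from 0 (shut) to 1 (fully open); "slide": the shift along the tool's x, y, z in cm, a list of three; "spin": the turn about the tool's z in degrees. A call has 1 to 10 rows; each row is the pose to reach, as a shift and turn from the pose commanded when the call began, along the tool's axes at that moment; what a row does not reach only later rows make up. A row lasts 1/10 s, in which the tool goes at most 50 mm and 8.59 degrees, less where a joint would pass 70% of its speed; a pose out of reach is approached as far as the arm can. A call with a gripper value outside its range is refused whole. The fingers move at their own pace and stop on an object; "grip_force" is the grip in N (left out, the last holds). Time passes only in rows, so rows that repeat a pose let the fingers close. It gives the time, the measured TCP pose, the force and the opening at its end, in the units of the state.
- get_state(): the state, without advancing time (a new reading comes with each control period).
- capture(name): name is "side" or "top" or "wrist"; returns the picture (384x512x3 uint8, red, green, blue); there is no depth.
- camera_info(name): a dict with "vfov" (degrees; the focal length in pixels is half the picture's height over the tangent of half this angle, whatever the lens; pixels are square), "cx", "cy" (the principal point, pixels), "origin" and "rotation" of the camera in the world; the wrist camera has in their place "T_tool_cam" (4x4, takes a point from camera to tool coordinates, whose origin is the TCP and whose axes are the flange's). Camera axes: x right, y down, z forward; pixel columns grow to the right and rows downward; lengths in m; the calibration is good to about 2 mm. A picture is of the moment at which its call begins: read the wrist's pose just before it. camera_info takes no time and is no camera call.
- sign_off(): hands the job in, once; it reports no verdict.
Trained networks look in the newest picture that a camera, given by its name, has taken for a name from the list of things; names that differ only in an ending like _2 or _b are one class to them, and where a whole thing is asked for, a point or a joint stands for the part that bears it (a point fixed in the world has none). Each returns a list of dicts, best first, with "conf" (0 to 1); they miss things now and then, are a little off and sometimes report something else, mostly with a low value. They report only what shows in the picture. A call takes as long as a camera call. They do not tell look-alikes from the thing itself.
- find_in(camera, label): "position" ([column, row] in pixels, amid what is visible of it).
The state is a dict: "time": time; "joints": joint angles; "dq": joint speeds; "joint_torque": joint torques, N m; "position": TCP position; "ee_rot": TCP orientation; "ft_force": force on the tool from outside, world axes, zero at the start; "wrist_torque": the same for the moment, N m; "width": finger opening in m.
Only numpy, scipy, OpenCV 4.12 (cv2) and the standard library are available. Lean on these libraries where they do the work, as an engineer would, in place of code of your own. Each camera call takes 0.05 s, during which the arm holds its last target.

## Task

Swap the samples in the bench mixer: first slide its speed slider all the way down to zero, and touch no red- or blue-capped pot unless it is at zero; then stand every blue-capped (finished) pot upright in the blue tray and every red-capped (new) pot upright in a bay of the mixer, one to a bay. With all the pots in place and the slider still at zero, lower the aluminium hold-down cover over both dowel pins until it lies flat and fully home on its two end blocks, then slide the speed slider level with the green mark and let go. Leave the yellow-capped pot and everything else on the bench where they are.

Things in the scene. Friction and masses are not known exactly. Their poses are not given: they have to be found in the camera images.
- mixer: white bench mixer, fixed; casing 50 mm tall, from x -140 to +100 mm and y -130 to +130 mm about its origin, which lies on the bench under the middle of its row of three bays (on the casing, in a black carrier); x points to its back (away from the robot), y along the row, z up.
- bay0 (a point): floor centre of bay 0, at mixer x 0, y -48 mm, z 55 mm: an open-topped square bay of the black carrier, 44 x 44 mm inside, with 4 mm thick walls rising 8 mm above its floor. Axes as the mixer's.
- bay1 (a point): floor centre of bay 1, at mixer x 0, y 0 mm, z 55 mm: an open-topped square bay of the black carrier, 44 x 44 mm inside, with 4 mm thick walls rising 8 mm above its floor. Axes as the mixer's.
- bay2 (a point): floor centre of bay 2, at mixer x 0, y 48 mm, z 55 mm: an open-topped square bay of the black carrier, 44 x 44 mm inside, with 4 mm thick walls rising 8 mm above its floor. Axes as the mixer's.
- pin0 (a point): foot of a dowel pin, on the flat top of an aluminium end block (50 mm in x, 16 mm in y) that carries the cover, at mixer x 0, y -88 mm, z 107 mm. The steel pin rises 18 mm above this point: 8 mm dia. for 10 mm, then tapering to 3 mm at the tip. Axes as the mixer's.
- pin1 (a point): foot of a dowel pin, on the flat top of an aluminium end block (50 mm in x, 16 mm in y) that carries the cover, at mixer x 0, y 88 mm, z 107 mm. The steel pin rises 18 mm above this point: 8 mm dia. for 10 mm, then tapering to 3 mm at the tip. Axes as the mixer's.
- speed (a joint): position of the mixer's black speed slider, in m: 0 = zero speed (the end of its track at the mixer's -y side), 0.12 = maximum. It slides along the mixer's +y with a friction of about 1.5 N and stays where it is left.
- speed_top (a point): centre of the top of the black slider grip, a block 28 mm (mixer x) x 20 mm (mixer y), standing 40 mm above its track; this point is 104.5 mm above the bench. It lies at mixer x -95 mm, y = -60 mm + joint value. Its track, 40 mm wide, 170 mm long, has its top 64 mm above the bench. Axes as the mixer's.
- mark_top (a point): top centre of the green mark, a small fixed bar 10 mm (mixer x) x 10 mm (mixer y) x 30 mm tall on the casing in front of the slider track, at mixer x -132 mm, 80 mm above the bench; its place along the track varies, its axes are the mixer's. The slider is set when speed_top has the same mixer y as this point.
- cover: loose aluminium cover, a plate 70 mm (its x) x 212 mm (its y) x 6 mm, about 220 g, lying on the bench at the left; origin at the centre of its underside, z up. Two 10 mm through holes on its centre line at y -88 and +88 mm (it fits either way round). In the middle of its top stands a blue handle bar, 12 mm thick (x) x 70 mm long (y), from z 6 to 40 mm. Home: underside on both end blocks.
- out_tray: shallow blue tray for finished samples, fixed, 75 mm (its x) x 130 mm (its y) outside, walls 4 mm thick and 14 mm tall, inner floor at z 4 mm; origin at the centre of its underside; room for two pots side by side along its y, for instance at y -30 and +30 mm.
- red1: upright screw-capped specimen pot, a plain 32 mm dia. x 46 mm tall cylinder, about 50 g, white body with a RED cap; origin at the centre of its underside, z up. A new sample, waiting on the bench at the right; must go into a bay of the mixer. May be absent (None from the start).
- red2: upright screw-capped specimen pot, a plain 32 mm dia. x 46 mm tall cylinder, about 50 g, white body with a RED cap; origin at the centre of its underside, z up. A new sample, waiting on the bench at the right; must go into a bay of the mixer. May be absent (None from the start).
- red3: upright screw-capped specimen pot, a plain 32 mm dia. x 46 mm tall cylinder, about 50 g, white body with a RED cap; origin at the centre of its underside, z up. A new sample, waiting on the bench at the right; must go into a bay of the mixer. May be absent (None from the start).
- blue1: upright screw-capped specimen pot, a plain 32 mm dia. x 46 mm tall cylinder, about 50 g, white body with a BLUE cap; origin at the centre of its underside, z up. A finished sample, standing in one of the mixer's bays at the start; must go into the blue tray. May be absent (None from the start).
- blue2: upright screw-capped specimen pot, a plain 32 mm dia. x 46 mm tall cylinder, about 50 g, white body with a BLUE cap; origin at the centre of its underside, z up. A finished sample, standing in one of the mixer's bays at the start; must go into the blue tray. May be absent (None from the start).
- spare: upright screw-capped specimen pot, a plain 32 mm dia. x 46 mm tall cylinder, about 50 g, white body with a YELLOW cap; origin at the centre of its underside, z up. A bystander, not to be moved.
- pen: black marker pen lying on the bench, 12 mm dia., 130 mm long; origin under its middle; a bystander.
- reagent: clear bottle, 56 mm dia., 140 mm tall, behind the mixer; origin at the centre of its underside; a bystander.
- stain: amber jar, 48 mm dia., 90 mm tall, behind the mixer; origin at the centre of its underside; a bystander.
Mind the look-alikes: they are no part of the job. Several things look just like the out_tray: the one meant starts farthest to the robot's left.

How it is judged:
By the outcome, as a careful person would: the job done as asked, in the order asked, and still so for the second after the job is handed in, with the robot touching nothing.
Of red1, red2, red3 only 2 to 3 are there at a start; the rules pass over those that are not, and their reading is None.
Of blue1, blue2 only 1 to 2 are there at a start; the rules pass over those that are not, and their reading is None.
At some moment in a run one of cover may be knocked a few centimetres aside while the robot is not near it.
Once in a run the grip may slacken for a moment while it holds something.
It also fails if it takes over 208 s, if anything falls off the work surface, if the arm or the gripper's body presses on something with over 40 N, if the wrist force passes 120 N, or if a joint passes its speed limit or range.

## Working session

There is one attempt and no reset: what is moved stays moved. The work goes in short steps, Python scripts to look and compute and a tool call to move; the robot and the scene stay as the last step left them, time stands still between calls to the robot, and variables do not carry over. Pictures are saved under pics/ and viewed, and the job is handed in when it is done.

Besides the shell and the picture viewer there is one more tool, called after ">>>" as name([rows], argument=value, ...), one row to a line, values as JSON. step_arm: Moves the arm, as the interface text tells. Its arguments: {"type":"object","properties":{"gripper":{"type":"array"},"slide":{"type":"array"},"spin":{"type":"array"},"grip_force":{"type":"number"}},"required":["gripper","slide","spin"]}

```bash
ls; mkdir -p pics
python3 - <<'E'
from workcell import *
import cv2,numpy as np
np.set_printoptions(precision=4,suppress=True)
s=get_state();print(s);print(nose_length)
for n in("side","top","wrist"):
    print(n,camera_info(n)); im=capture(n); cv2.imwrite(f"pics/{n}0.png",im[:,:,::-1])
E
```

```text
pics
{'time': 0.0, 'joints': array([-56.4036,  22.0915,   0.3793,  -0.028 , -68.4098, -14.8162]), 'dq': array([ 0.0239, -0.0575, -0.0144, -0.0157,  0.051 ,  0.1375]), 'joint_torque': array([  0.0007, -39.2291,  18.8392,   4.186 ,  -0.0047,   0.    ]), 'position': array([ 0.2011, -0.5912,  0.2522]), 'ee_rot': array([ 179.8755,   -0.006 , -161.2302]), 'ft_force': array([-0.1391, -0.3099,  0.4189]), 'wrist_torque': array([-0.0596,  0.0169, -0.024 ]), 'width': 0.08548903338774663}
0.022
side {'vfov': 56.97983836476664, 'cx': 254.19939128933723, 'cy': 190.7685588354162, 'origin': array([0.2631, 0.661 , 0.6655]), 'rotation': array([-125.2112,    0.1686, -163.0113])}
top {'vfov': 43.876312258099645, 'cx': 248.08724157812662, 'cy': 189.85461399898014, 'origin': array([ 0.3497, -0.1133,  1.4865]), 'rotation': array([-173.9292,   -0.1388,  -91.4197])}
wrist {'vfov': 59.08794656813876, 'cx': 254.77590978361215, 'cy': 187.67135820839437, 'T_tool_cam': array([[ 0.0015, -0.9534, -0.3016,  0.077 ],
       [ 1.    ,  0.0017, -0.0005, -0.0003],
       [ 0.001 , -0.3016,  0.9534, -0.1203],
       [ 0.    ,  0.    ,  0.    ,  1.    ]])}
```

View pics/top0.png

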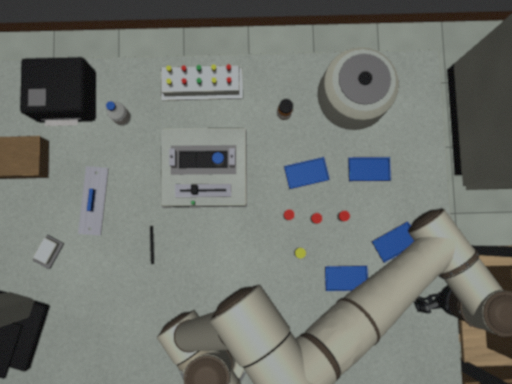

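View pics/side0.png

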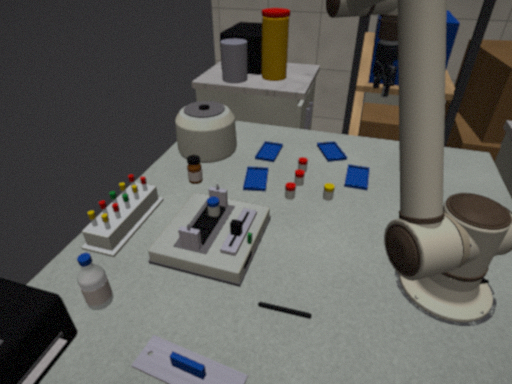

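View pics/wrist0.png

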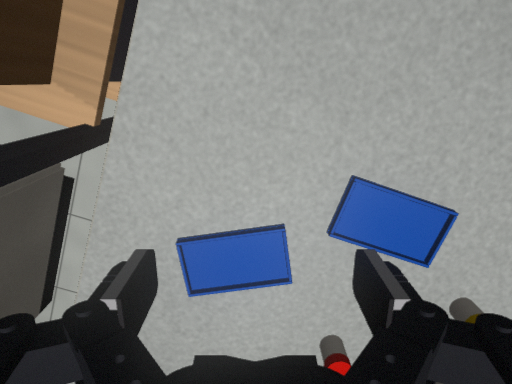

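```bash
cat > h.py <<'E'
from workcell import *
import cv2,numpy as np
from scipy.spatial.transform import Rotation as Ro
np.set_printoptions(precision=4,suppress=True)
def Rm(e): return Ro.from_euler('xyz',e,degrees=True).as_matrix()
def cam(n,s=None):
    i=camera_info(n); f=192/np.tan(np.radians(i['vfov']/2)); K=(f,i['cx'],i['cy'])
    if n=='wrist':
        s=s or get_state(); T=np.array(i['T_tool_cam']); R=Rm(s['ee_rot'])
        return K,R@T[:3,:3],R@T[:3,3]+s['position']
    return K,Rm(i['rotation']),np.array(i['origin'])
def ray(c,p):
    (f,cx,cy),R,o=c; d=R@np.array([(p[0]-cx)/f,(p[1]-cy)/f,1]); return o,d/np.linalg.norm(d)
def atz(c,p,z):
    o,d=ray(c,p); return o+d*(z-o[2])/d[2]
def proj(c,P):
    (f,cx,cy),R,o=c; q=R.T@(np.asarray(P,float)-o); return np.array([f*q[0]/q[2]+cx,f*q[1]/q[2]+cy])
def tri(obs):
    A=np.zeros((3,3));b=np.zeros(3)
    for c,p in obs:
        o,d=ray(c,p);M=np.eye(3)-np.outer(d,d);A+=M;b+=M@o
    P=np.linalg.solve(A,b); return P,[proj(c,P)-p for c,p in obs]
def snap(n,name,crop=None,k=1):
    s=get_state(); im=capture(n); cv2.imwrite(f"pics/{name}_raw.png",im[:,:,::-1])
    show(f"pics/{name}_raw.png",name,crop,k); return s,im
def show(src,name,crop=None,k=1):
    im=cv2.imread(src)
    if crop: x0,y0,x1,y1=crop; im=im[y0:y1,x0:x1]
    cv2.imwrite(f"pics/{name}.png",cv2.resize(im,None,fx=k,fy=k,interpolation=cv2.INTER_CUBIC))
E
python3 - <<'E'
from h import *
show("pics/top0.png","topc",(150,110,420,300),2.9)
show("pics/side0.png","sidec",(140,130,380,290),3.2)
ct=cam('top');cs=cam('side')
for l in ["mixer","cover","red1","red2","red3","blue1","blue2","spare","speed_top","mark_top","out_tray","pin0","pin1"]:
  for n in("top","side"):
    r=find_in(n,l); print(l,n,[(np.round(q['position'],1).tolist(),round(q['conf'],2)) for q in r][:5])
E
```

```text
mixer top [([203.6, 166.9], 0.7), ([304.6, 174.3], 0.53)]
mixer side [([212.0, 238.7], 0.73)]
cover top [([91.1, 199.5], 0.72), ([201.9, 170.5], 0.15)]
cover side [([177.7, 366.2], 0.59)]
red1 top [([343.7, 215.5], 0.61), ([315.4, 218.3], 0.51)]
red1 side [([292.1, 193.1], 0.52), ([299.2, 176.5], 0.52)]
red2 top [([343.7, 215.5], 0.61), ([315.4, 218.3], 0.51)]
red2 side [([292.1, 193.1], 0.52), ([299.2, 176.5], 0.52)]
red3 top [([343.7, 215.5], 0.61), ([315.4, 218.3], 0.51)]
red3 side [([292.1, 193.1], 0.52), ([299.2, 176.5], 0.52)]
blue1 top [([204.5, 167.1], 0.73)]
blue1 side [([211.3, 205.2], 0.74)]
blue2 top [([204.5, 167.1], 0.73)]
blue2 side [([211.3, 205.2], 0.74)]
spare top [([298.2, 252.4], 0.52)]
spare side [([330.8, 193.4], 0.75)]
speed_top top [([195.3, 187.7], 0.64)]
speed_top side [([237.8, 230.8], 0.7)]
mark_top top []
mark_top side [([237.2, 227.7], 0.6)]
out_tray top [([394.8, 240.0], 0.85), ([345.3, 273.8], 0.74), ([365.6, 166.0], 0.69), ([307.2, 172.0], 0.6)]
out_tray side [([356.8, 176.5], 0.86), ([330.9, 150.2], 0.73), ([249.1, 237.3], 0.72), ([271.7, 151.5], 0.69)]
pin0 top [([201.6, 168.0], 0.83)]
pin0 side [([212.1, 238.5], 0.61), ([215.0, 206.3], 0.19)]
pin1 top [([201.6, 168.0], 0.83)]
pin1 side [([212.1, 238.5], 0.61), ([215.0, 206.3], 0.19)]
```

View pics/topc.png

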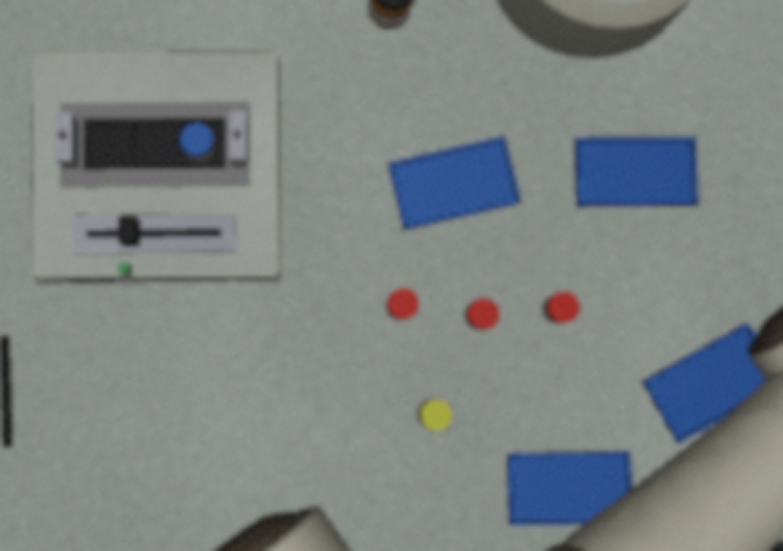

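View pics/sidec.png

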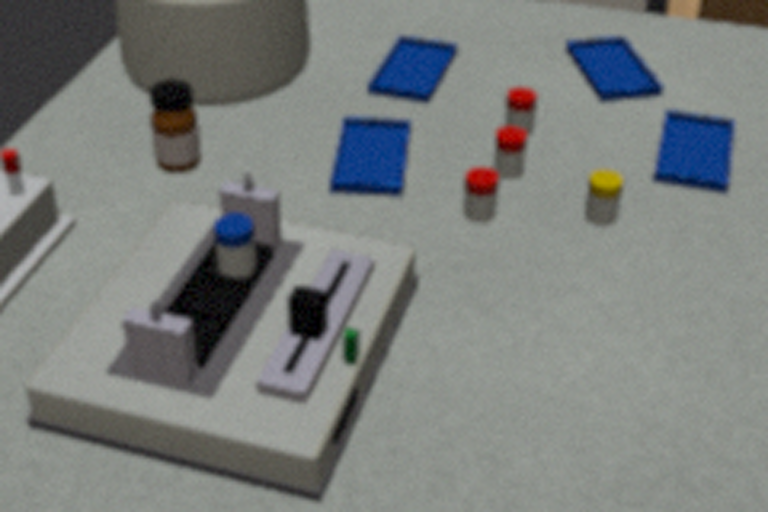

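Run:
```python
from h import *
ct=cam('top');cs=cam('side')
T=lambda x,y:(150+(x+.5)/2.9-.5,110+(y+.5)/2.9-.5)
S=lambda x,y:(140+(x+.5)/3.2-.5,130+(y+.5)/3.2-.5)
for n,p,z in [("c",(35,55),.05),("c",(278,52),.05),("c",(279,278),.05),("c",(36,279),.05),("slider",(130,229),.1045),("mark",(125,267),.08),("pin1",(62,133),.125),("pin0",(237,133),.125),("blue",(197,139),.101),
 ("tray",(455,183),.014),("trayc",(389,163),.014),("trayc",(504,137),.014),("trayc",(519,201),.014),("trayc",(405,228),.014),("tr2",(636,171),.014),("tr3",(568,487),.014)]:
    print(n,atz(ct,T(*p),z))
print('tri')
for n,p,q in [("slider",(130,229),(308,296)),("mark",(125,267),(351,334)),("pin1",(62,133),(156,304)),("pin0",(237,133),(248,178)),("blue",(197,139),(235,222)),
 ("r1",(403,304),(482,176)),("r2",(482,313),(511,133)),("r3",(563,307),(521,95)),("y",(436,415),(605,178))]:
    P,e=tri([(ct,T(*p)),(cs,S(*q))]);print(n,P,np.concatenate(e))
c=cam('top')
for p in [(91,199)]: print('cover',atz(ct,p,.04))
```

```text
c [0.6978 0.1398 0.05  ]
c [ 0.6948 -0.1175  0.05  ]
c [ 0.4549 -0.1128  0.05  ]
c [0.46   0.1401 0.05  ]
slider [0.5039 0.0358 0.1045]
mark [0.4678 0.044  0.08  ]
pin1 [0.5996 0.1001 0.125 ]
pin0 [ 0.5954 -0.0744  0.125 ]
blue [ 0.5945 -0.033   0.101 ]
tray [ 0.5552 -0.3045  0.014 ]
trayc [ 0.5787 -0.2342  0.014 ]
trayc [ 0.604  -0.3593  0.014 ]
trayc [ 0.534  -0.3725  0.014 ]
trayc [ 0.5079 -0.249   0.014 ]
tr2 [ 0.5635 -0.4999  0.014 ]
tr3 [ 0.2299 -0.4111  0.014 ]
tri
slider [0.5037 0.0361 0.0997] [ 0.0711  0.2494 -0.3053 -0.0396]
mark [0.467  0.0441 0.0771] [ 0.0867  0.3475 -0.4281 -0.0551]
pin1 [0.5993 0.1003 0.1208] [ 0.1537  0.383  -0.5076 -0.0669]
pin0 [ 0.596  -0.0744  0.1193] [ 0.0451  0.1348 -0.1497 -0.0213]
blue [ 0.5932 -0.0334  0.1022] [ 0.127   0.3727 -0.4298 -0.0601]
r1 [ 0.4241 -0.2414  0.0463] [ 0.0425  0.2342 -0.2304 -0.0257]
r2 [ 0.4121 -0.323   0.0488] [ 0.0667  0.3894 -0.3628 -0.0377]
r3 [ 0.417  -0.4082  0.0454] [ 0.0377  0.2171 -0.1917 -0.0187]
y [ 0.3089 -0.2715  0.0469] [ 0.0146  0.1303 -0.1277 -0.0117]
cover [0.4871 0.3579 0.04  ]
```

```bash
cat >> h.py <<'E'
def go(x,y,z,yaw=None):
    s=get_state(); R=Rm(s['ee_rot']); d=R.T@(np.array([x,y,z])-s['position'])*100
    y0=s['ee_rot'][2]
    if yaw is None: sp=0
    else: sp=(y0-yaw+180)%360-180
    print("slide",np.round(d,2),"spin",round(sp,2),"alt",round(sp-180*np.sign(sp),2),'rows~',np.linalg.norm(d)/5,abs(sp)/8.6, 'w',round(s['width'],4),'t',s['time'])
E
python3 -c "
from h import *
go(.5,.036,.29,178.8)"
```

```text
slide [-48.49  49.81  -3.67] spin 19.98 alt -160.02 rows~ 13.922399425889063 2.323570447304329 w 0.0855 t 1.45
```

>>> step_arm([
  [-48.5,49.8,-3.7],
  [-48.5,49.8,-3.7],
  [-48.5,49.8,-3.7],
  [-48.5,49.8,-3.7],
  [-48.5,49.8,-3.7],
  [-48.5,49.8,-3.7],
  [-48.5,49.8,-3.7],
  [-48.5,49.8,-3.7],
  [-48.5,49.8,-3.7],
  [-48.5,49.8,-3.7],
], gripper=[1,1,1,1,1,1,1,1,1,1], spin=[20,20,20,20,20,20,20,20,20,20])

```text
time: 2.45
position: [0.4148, -0.1423, 0.2804]
ee_rot: [-180.0, 0.1, 178.8]
ft_force: [1.8, -0.5, 0.3]
width: 0.0851
```

```bash
python3 -c "
from h import *
print(get_state()['joints'],get_state()['position'],get_state()['ee_rot'])
go(.5,.036,.29,178.8)"
```

```text
[  2.4466   2.1801 -21.4464   0.0082 -66.2902 -93.6563] [ 0.4148 -0.1423  0.2804] [-179.9978    0.0835  178.7935]
slide [-8.14 18.   -0.95] spin -0.01 alt 179.99 rows~ 3.956222863630834 0.0007545946547264617 w 0.0851 t 2.45
```

>>> step_arm([
  [-8.1,18,-1],
  [-8.1,18,-1],
  [-8.1,18,-1],
  [-8.1,18,-1],
  [-8.1,18,-1],
  [-8.1,18,-1],
  [-8.1,18,-1],
], gripper=[1,1,1,1,1,1,1], spin=[0,0,0,0,0,0,0])

```text
time: 3.15
position: [0.4987, 0.0334, 0.2896]
ee_rot: [-180.0, -0.0, 178.7]
ft_force: [0.3, -0.4, 0.0]
width: 0.0854
```

Run:
```python
from h import *
s,_=snap('wrist','w1',None,1.5)
print(s['position'],s['ee_rot'],s['joints'])
snap('top','t1')
```

```text
[0.4987 0.0334 0.2896] [-179.9882   -0.0331  178.7495] [  22.478     8.2599  -13.2003   -0.0027  -68.5749 -113.7275]
```

View pics/w1.png

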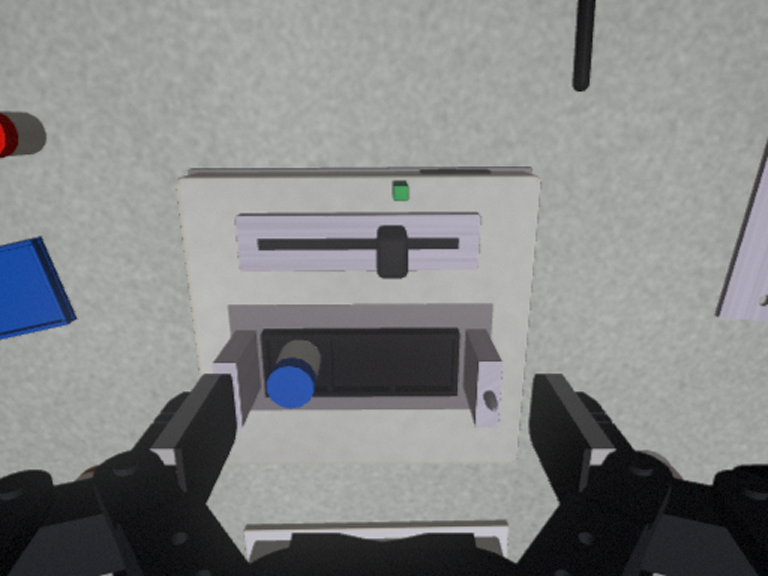

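View pics/t1.png

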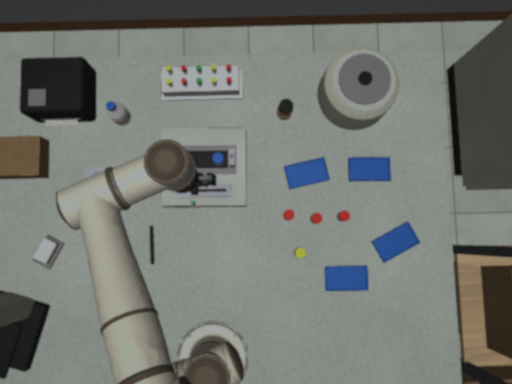

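```bash
cat > p.py <<'E'
from h import *
W=lambda x,y,k=1.5:((x+.5)/k-.5,(y+.5)/k-.5)
E
python3 - <<'E'
from p import *
c=cam('wrist')
for n,p,z in [("fr-",(180,177),.05),("fr+",(540,178),.05),("sl",(392,263),.1045),("mark",(402,194),.08),("blue",(291,387),.101),("trackL",(237,270),.064),("trackR",(479,270),.064),("pin1tip",(491,409),.125),("trL",(237,214),.064),("trR",(478,213),.064)]:
    print(n,atz(c,W(*p),z))
show('pics/w1_raw.png','w1c',(110,90,370,300),3)
ct=cam('top')
P,e=tri([(c,W(291,387)),(ct,(150+197.5/2.9-.5,110+139.5/2.9-.5))]);print(P,e)
P,e=tri([(c,W(392,263)),(ct,(150+130.5/2.9-.5,110+229.5/2.9-.5))]);print(P,e)
E
```

```text
fr- [ 0.4561 -0.108   0.05  ]
fr+ [0.4622 0.1432 0.05  ]
sl [0.5064 0.0383 0.1045]
mark [0.4671 0.0458 0.08  ]
blue [ 0.5937 -0.032   0.101 ]
trackL [ 0.5204 -0.0712  0.064 ]
trackR [0.5241 0.1004 0.064 ]
pin1tip [0.5988 0.0998 0.125 ]
trL [ 0.4805 -0.0669  0.064 ]
trR [0.4833 0.0983 0.064 ]
[ 0.5951 -0.0327  0.0984] [array([-0.1269, -0.0887]), array([-0.0446, -0.0312])]
[0.5043 0.0368 0.1089] [array([-1.592 , -0.9129]), array([-0.5119, -0.2823])]
```

View pics/w1c.png

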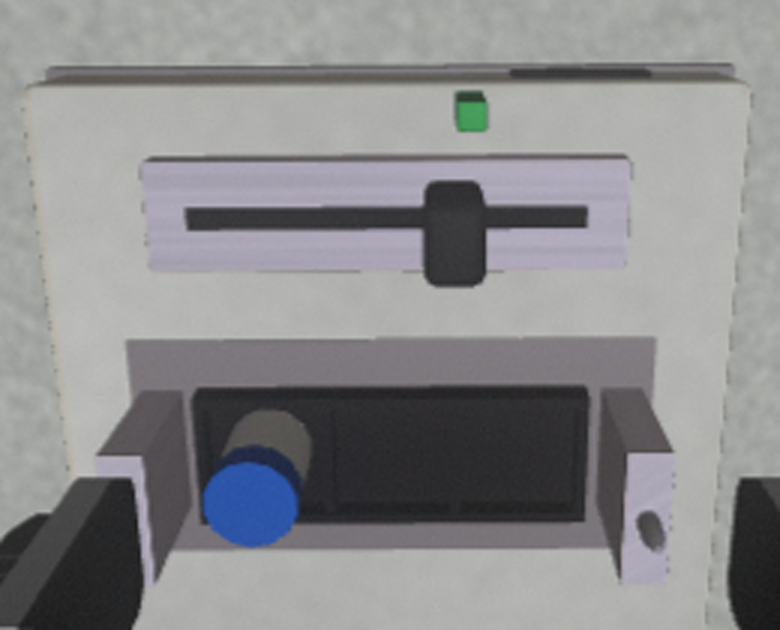

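```bash
python3 -c "
from h import *
go(.5045,.0372,.097,178.7)"
```

```text
slide [-0.57  0.44 19.29] spin -0.01 alt 179.99 rows~ 3.8599472621102584 0.001172674893753268 w 0.086 t 3.25
```

>>> step_arm([
  [-0.6,0.4,5],
  [-0.6,0.4,10],
  [-0.6,0.4,15],
  [-0.6,0.4,18],
  [-0.6,0.4,19.3],
  [-0.6,0.4,19.3],
  [-0.6,0.4,19.3],
  [-0.6,0.4,19.3],
  [-0.6,0.4,19.3],
  [-0.6,0.4,19.3],
], gripper=[1,1,1,1,1,0.6,0.1,0.1,0.1,0.1], spin=[0,0,0,0,0,0,0,0,0,0], grip_force=20)

```text
time: 4.25
position: [0.5059, 0.0381, 0.098]
ee_rot: [180.0, 0.1, 178.8]
ft_force: [-0.6, -0.3, 3.6]
width: 0.0195
```

>>> step_arm([
  [0,-1.5,0],
  [0,-3,0],
  [0,-4.5,0],
  [0,-6,0],
  [0,-7,0],
  [0,-7.8,0],
  [0,-7.8,0],
], gripper=[0,0,0,0,0,0,0], spin=[0,0,0,0,0,0,0])

```text
time: 4.95
position: [0.5046, -0.0413, 0.098]
ee_rot: [-180.0, 0.2, 178.8]
ft_force: [0.2, -1.6, 5.5]
width: 0.0198
```

>>> step_arm([
  [0,-0.2,0],
  [0,-0.4,0],
  [0,-0.5,0],
  [0,-0.5,0],
], gripper=[0,0,0,0], spin=[0,0,0,0])

```text
time: 5.35
position: [0.5046, -0.0442, 0.098]
ee_rot: [179.9, 0.2, 178.8]
ft_force: [-1.0, 7.3, 6.8]
width: 0.0196
```

>>> step_arm([
  [0,0,0],
  [0,0,0],
  [0,0,0],
  [0,0,0],
  [0,0,-3],
  [0,0,-8],
  [0,0,-13],
  [0,2,-18],
  [0,2,-18],
], gripper=[0.3,0.6,1,1,1,1,1,1,1], spin=[0,0,0,0,0,0,0,0,0])

```text
time: 6.25
position: [0.5071, -0.0242, 0.2837]
ee_rot: [179.9, 0.8, 178.9]
ft_force: [0.3, 0.4, 0.6]
width: 0.0856
```

Run:
```python
from h import *
s,_=snap('wrist','w2',(100,60,400,300),2.6)
print(s['position'],s['ee_rot'],s['joints'])
```

```text
[ 0.5071 -0.0242  0.2837] [179.8924   0.8104 178.8818] [  15.6874    8.8803  -13.3674    0.1427  -66.9454 -106.8598]
```

View pics/w2.png

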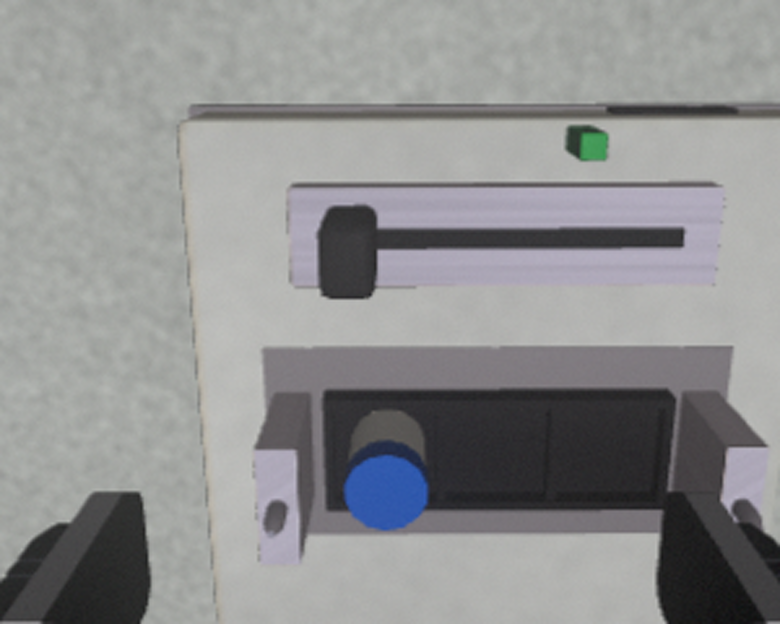

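```bash
python3 -c "
from h import *
s,_=snap('wrist','w2b')
print(s['position'],s['ee_rot'])
c=cam('wrist',s)
im=cv2.imread('pics/w2b_raw.png').astype(int)
m=(im[...,0]>120)&(im[...,2]<90)&(im[...,0]-im[...,1]>50)
m[:,:220]&=True
n,l,st,ce=cv2.connectedComponentsWithStats(m.astype(np.uint8))
for i in range(1,n):
  if st[i,4]>100: print(st[i],ce[i],atz(c,ce[i],.101))
go(.5945,-.0328,.2,-91.2)"
```

```text
[ 0.5056 -0.0243  0.2808] [179.8902   0.4967 178.846 ]
[   0  153   85   76 4477] [ 36.7199 190.0176] [ 0.5238 -0.2278  0.101 ]
[233 239  32  29 731] [248.2093 252.8509] [ 0.5932 -0.0326  0.101 ]
slide [-9.01 -0.63  7.83] spin -89.99 alt 90.01 rows~ 2.3911170885275337 10.464026612621684 w 0.0856 t 6.35
```

>>> step_arm([
  [-2,-0.6,1],
  [-4,-0.6,2],
  [-6,-0.6,3],
  [-8,-0.6,4],
  [-9,-0.6,5],
  [-9,-0.6,6],
  [-9,-0.6,6.5],
  [-9,-0.6,7],
  [-9,-0.6,7],
  [-9,-0.6,7],
], gripper=[1,1,1,1,1,1,1,1,1,1], spin=[-8.5,-17,-25.5,-34,-42.5,-51,-59.5,-68,-76.5,-85])

```text
time: 7.35
position: [0.5924, -0.0336, 0.2037]
ee_rot: [179.7, -0.1, -95.9]
ft_force: [0.4, 0.2, 0.6]
width: 0.0852
```

>>> step_arm([
  [0,0,0],
  [0,0,0],
  [0,0,0],
  [0,0,0],
], gripper=[1,1,1,1], spin=[-5,-5,-5,-5])

```text
time: 7.75
position: [0.5934, -0.0332, 0.2058]
ee_rot: [179.9, -0.0, -91.3]
ft_force: [0.9, -0.3, 0.7]
width: 0.0851
```

Run:
```python
from h import *
s,im=snap('wrist','w3',None,1.5)
print(s['position'],s['ee_rot'])
c=cam('wrist',s)
im=im[...,::-1].astype(int)
m=(im[...,0]>110)&(im[...,2]<90)&(im[...,0]-im[...,1]>50)
n,l,st,ce=cv2.connectedComponentsWithStats(m.astype(np.uint8))
for i in range(1,n):
  if st[i,4]>100: print(st[i],ce[i],atz(c,ce[i],.101))
go(.5945,-.0328,.084,-91.2)
```

```text
[ 0.5934 -0.0332  0.2058] [179.8995  -0.0173 -91.3071]
[ 231  175   47   43 1568] [253.8744 195.9413] [ 0.594  -0.0336  0.101 ]
slide [-0.04 -0.11 12.21] spin -0.09 alt 179.91 rows~ 2.441637404822507 0.010144685240796864 w 0.0855 t 7.8
```

View pics/w3.png

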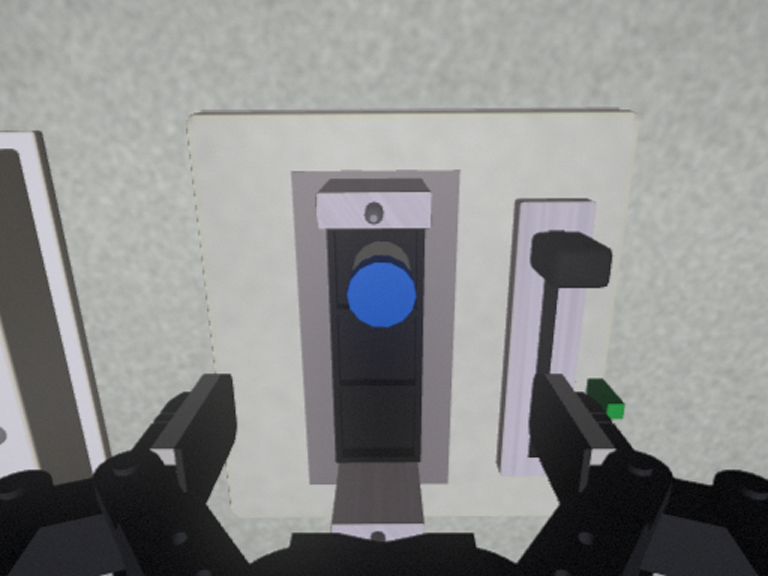

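>>> step_arm([
  [0,-0.1,3],
  [0,-0.1,6],
  [0,-0.1,9],
  [0,-0.1,11],
  [0,-0.1,11.7],
  [0,-0.1,11.7],
  [0,-0.1,11.7],
  [0,-0.1,11.7],
  [0,-0.1,11.7],
  [0,-0.1,11.7],
], gripper=[0.7,0.7,0.7,0.7,0.7,0.2,0.2,0.2,0.2,0.2], spin=[0,0,0,0,0,0,0,0,0,0], grip_force=30)

```text
time: 8.8
position: [0.5954, -0.0329, 0.0909]
ee_rot: [-179.9, 0.0, -91.2]
ft_force: [-0.5, -0.3, 2.8]
width: 0.031
```

>>> step_arm([
  [0,0,-2],
  [0,0,-5],
  [0,0,-8],
  [0,0,-10],
  [0,0,-10],
], gripper=[0,0,0,0,0], spin=[0,0,0,0,0], grip_force=45)

```text
time: 9.3
position: [0.5966, -0.0329, 0.1936]
ee_rot: [-179.6, 0.1, -91.2]
ft_force: [-0.2, -0.1, -0.1]
width: 0.0311
```

```bash
python3 -c "
from h import *
go(.52,-.27,.2,-168.3)"
```

```text
slide [23.87  7.16 -0.72] spin 77.11 alt -102.89 rows~ 4.985596767372519 8.96619642503134 w 0.0311 t 9.3
```

>>> step_arm([
  [3,0,-1],
  [6,1,-1],
  [9,3,-1],
  [12,4,-1],
  [15,5,-1],
  [18,6,-1],
  [20,6.5,-1],
  [22,7,-1],
  [24,7,-1],
  [24,7,-1],
], gripper=[0,0,0,0,0,0,0,0,0,0], spin=[8,16,24,32,40,48,56,64,72,77])

```text
time: 10.3
position: [0.5187, -0.2732, 0.1984]
ee_rot: [180.0, -0.1, -168.6]
ft_force: [-0.2, -0.4, -0.7]
width: 0.0307
```

Run:
```python
from h import *
s,im=snap('wrist','w4',None,1.5)
print(s['position'],s['ee_rot'],s['width'])
```

```text
[ 0.5187 -0.2732  0.1984] [ 179.9502   -0.0966 -168.6448] 0.030684613884474087
```

View pics/w4.png

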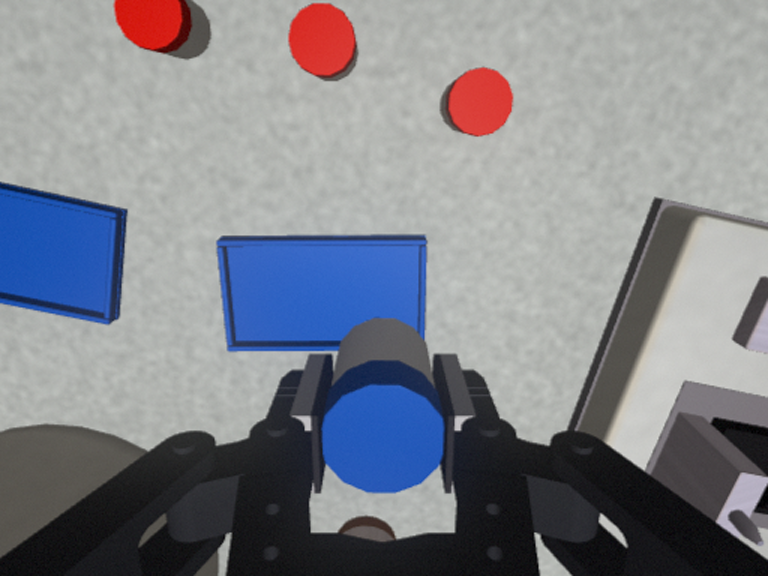

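Run:
```python
from p import *
c=cam('wrist')
P=[atz(c,W(*p),z) for p,z in [((218,237),.014),((427,236),.014),((229,350),.014)]]
for q in P: print(q)
ctr=(P[1]+P[2])/2; print(ctr, np.linalg.norm(P[0]-P[1]),np.linalg.norm(P[0]-P[2]), np.degrees(np.arctan2(*(P[0]-P[1])[:2])))
go(.5555,-.3035,.075,-168.3)
```

```text
[ 0.5292 -0.3732  0.014 ]
[ 0.5033 -0.248   0.014 ]
[ 0.6034 -0.3584  0.014 ]
[ 0.5534 -0.3032  0.014 ] 0.12781734170712203 0.07564375363932974 168.33742101022932
slide [-3.02 -3.78 12.32] spin -0.4 alt 179.6 rows~ 2.647117452092034 0.04605294096293072 w 0.031 t 10.35
```

>>> step_arm([
  [-2,-2,0],
  [-2.9,-3.8,0],
  [-2.9,-3.8,4],
  [-2.9,-3.8,8],
  [-2.9,-3.8,12],
  [-2.9,-3.8,14],
  [-2.9,-3.8,15],
  [-2.9,-3.8,15],
], gripper=[0,0,0,0,0,0,0,0], spin=[0,0,0,0,0,0,0,0])

```text
time: 11.15
position: [0.5549, -0.3023, 0.0479]
ee_rot: [179.9, -0.2, -168.2]
ft_force: [-1.2, 1.4, -0.5]
width: 0.0305
```

Run:
```python
from p import *
s=get_state();print(s['ft_force'],s['width'],s['position'])
go(.5545,-.3035,.041,-168.3)
```

```text
[-1.1665  1.4157 -0.4712] 0.030489944902094238 [ 0.5549 -0.3023  0.0479]
slide [ 0.06 -0.11  0.69] spin 0.14 alt -179.86 rows~ 0.13996401329919617 0.016099547268654903 w 0.0305 t 11.15
```

>>> step_arm([
  [0,0,0.4],
  [0,0,0.7],
  [0,0,0.75],
  [0,0,0.75],
], gripper=[0,0,0,0], spin=[0,0,0,0])

```text
time: 11.55
position: [0.5562, -0.3029, 0.043]
ee_rot: [-180.0, 0.1, -168.2]
ft_force: [-1.0, 0.1, -1.0]
width: 0.031
```

>>> step_arm([
  [0,0,0.2],
  [0,0,0.3],
  [0,0,0.3],
], gripper=[0,0,0], spin=[0,0,0])

```text
time: 11.85
position: [0.5564, -0.3029, 0.0409]
ee_rot: [-179.9, 0.1, -168.2]
ft_force: [-2.8, 1.4, 6.5]
width: 0.0307
```

>>> step_arm([
  [0,0,0],
  [0,0,0],
  [0,0,0],
  [0,0,-1],
  [0,0,-3],
  [0,0,-6],
  [0,0,-10],
  [2,0,-14],
  [5,0,-16],
  [5,0,-16],
], gripper=[0.6,0.6,0.6,0.6,0.6,0.6,0.6,0.6,0.6,0.6], spin=[0,0,0,0,0,0,0,0,0,0])

```text
time: 12.85
position: [0.506, -0.3141, 0.2043]
ee_rot: [-179.8, 0.3, -168.3]
ft_force: [0.3, -0.6, 0.8]
width: 0.0513
```

Run:
```python
from h import *
s,im=snap('wrist','w5',None,1.5)
print(s['position'],s['ee_rot'],s['width'])
c=cam('wrist',s)
im=im.astype(int)
for nm,a,z in(("red",0,.046),):
  m=(im[...,0]>110)&(im[...,1]<80)&(im[...,2]<80)
  n,l,st,ce=cv2.connectedComponentsWithStats(m.astype(np.uint8))
  for i in range(1,n):
    if st[i,4]>100: print(st[i],ce[i],atz(c,ce[i],.046))
```

```text
[ 0.506  -0.3141  0.2043] [-179.7701    0.3498 -168.2906] 0.05126276791664243
[ 136   14   43   47 1563] [156.9098  36.9187] [ 0.4162 -0.4094  0.046 ]
[ 246   33   42   45 1467] [266.484   54.5426] [ 0.4115 -0.3258  0.046 ]
[ 346   73   41   43 1347] [365.8946  94.069 ] [ 0.4239 -0.2425  0.046 ]
```

View pics/w5.png

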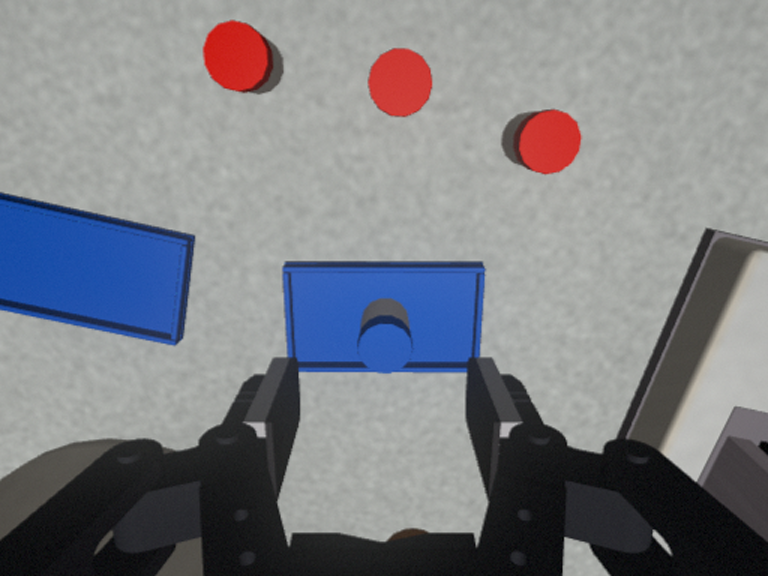

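Run:
```python
from p import *
go(.424,-.242,.15,-91.2)
```

```text
slide [6.65 8.69 5.17] spin -77.09 alt 102.91 rows~ 2.4201092577030066 8.963393782290431 w 0.0511 t 12.9
```

>>> step_arm([
  [2,2,0],
  [4,4,1],
  [6,6,2],
  [6.6,8.7,3],
  [6.6,8.7,4],
  [6.6,8.7,5],
  [6.6,8.7,5],
  [6.6,8.7,5],
  [6.6,8.7,5],
  [6.6,8.7,5],
], gripper=[0.7,0.7,0.7,0.7,0.7,0.7,0.7,0.7,0.7,0.7], spin=[-8.5,-17,-25.5,-34,-42.5,-51,-59.5,-68,-76,-77])

```text
time: 13.9
position: [0.4246, -0.241, 0.1484]
ee_rot: [179.9, 0.0, -91.2]
ft_force: [-0.4, 0.7, -0.4]
width: 0.06
```

```bash
cat > red.py <<'E'
from h import *
def reds(s,im,z=.046):
  c=cam('wrist',s); im=im.astype(int)
  m=(im[...,0]>110)&(im[...,1]<80)&(im[...,2]<80)
  n,l,st,ce=cv2.connectedComponentsWithStats(m.astype(np.uint8))
  for i in range(1,n):
    if st[i,4]>200: print(st[i],ce[i],atz(c,ce[i],z))
if __name__=='__main__':
  import sys
  s,im=snap('wrist',sys.argv[1],None,1.5); print(s['position'],s['ee_rot']); reds(s,im)
E
python3 red.py w6; python3 -c "
from h import *
go(.424,-.242,.036,-91.2)"
```

```text
[ 0.4246 -0.241   0.1484] [179.9045   0.0225 -91.1611]
[ 247   41   53   54 2226] [273.1199  67.5296] [ 0.4117 -0.326   0.046 ]
[ 233  173   46   45 1597] [255.4515 195.1221] [ 0.4241 -0.2427  0.046 ]
slide [ 0.1   0.04 11.25] spin -0.06 alt 179.94 rows~ 2.2502333583421934 0.007426180277566663 w 0.0599 t 13.95
```

>>> step_arm([
  [0.1,0,3],
  [0.1,0,7],
  [0.1,0,10],
  [0.1,0,11.3],
  [0.1,0,11.3],
  [0.1,0,11.3],
  [0.1,0,11.3],
  [0.1,0,11.3],
  [0.1,0,11.3],
  [0.1,0,11.3],
], gripper=[0.7,0.7,0.7,0.7,0.7,0,0,0,0,0], spin=[0,0,0,0,0,0,0,0,0,0], grip_force=45)

```text
time: 14.95
position: [0.4254, -0.2425, 0.0373]
ee_rot: [-179.9, -0.0, -91.2]
ft_force: [-0.3, 0.8, 6.1]
width: 0.031
```

>>> step_arm([
  [0,0,-2],
  [0,0,-6],
  [0,0,-10],
  [0,0,-14],
  [0,0,-14],
  [0,0,-14],
], gripper=[0,0,0,0,0,0], spin=[0,0,0,0,0,0])

```text
time: 15.55
position: [0.4244, -0.2421, 0.1769]
ee_rot: [-179.9, 0.0, -91.3]
ft_force: [-0.8, 0.6, -1.7]
width: 0.0306
```

```bash
python3 -c "
from h import *
yw=np.radians(-1.25);o=np.array([.597,.0137])
for y in(.048,0,-.048): print(o+y*np.array([-np.sin(yw),np.cos(yw)]))
go(.598,.0617,.176,-91.2)"
```

```text
[0.598  0.0617]
[0.597  0.0137]
[ 0.596  -0.0343]
slide [-30.75 -16.69   0.13] spin -0.05 alt 179.95 rows~ 6.99828845686047 0.006041294857586605 w 0.0306 t 15.55
```

>>> step_arm([
  [-4,-2,0],
  [-8,-4,0],
  [-12,-6,0],
  [-16,-8,0],
  [-20,-10,0],
  [-24,-12.5,0],
  [-27,-15,0],
  [-30,-16.5,0],
  [-30.8,-16.7,0],
  [-30.8,-16.7,0],
], gripper=[0,0,0,0,0,0,0,0,0,0], spin=[0,0,0,0,0,0,0,0,0,0])

```text
time: 16.55
position: [0.5971, 0.0629, 0.1738]
ee_rot: [179.7, -0.1, -91.1]
ft_force: [-0.0, -0.7, -0.8]
width: 0.031
```

Run:
```python
from p import *
s,im=snap('wrist','w7',None,1.5); print(s['position'],s['ee_rot'],s['width'])
s3={'position':np.array([ 0.5934,-0.0332,0.2058]),'ee_rot':np.array([179.8995,-0.0173,-91.3071])}
c=cam('wrist',s3)
print(atz(c,W(374,209),.125),atz(c,W(374,213),.117),'block',atz(c,W(317,228),.107),atz(c,W(431,227),.107))
go(.598,.0617,.0928,-91.2)
```

```text
[0.5971 0.0629 0.1738] [179.7486  -0.0695 -91.1383] 0.030965768739949637
[ 0.5958 -0.0776  0.125 ] [ 0.596  -0.0746  0.117 ] block [ 0.6213 -0.0668  0.107 ] [ 0.5715 -0.0662  0.107 ]
slide [ 0.01 -0.16  8.15] spin 0.0 alt -180.0 rows~ 1.6295862421977572 0.0002862378384969985 w 0.0306 t 16.6
```

View pics/w7.png

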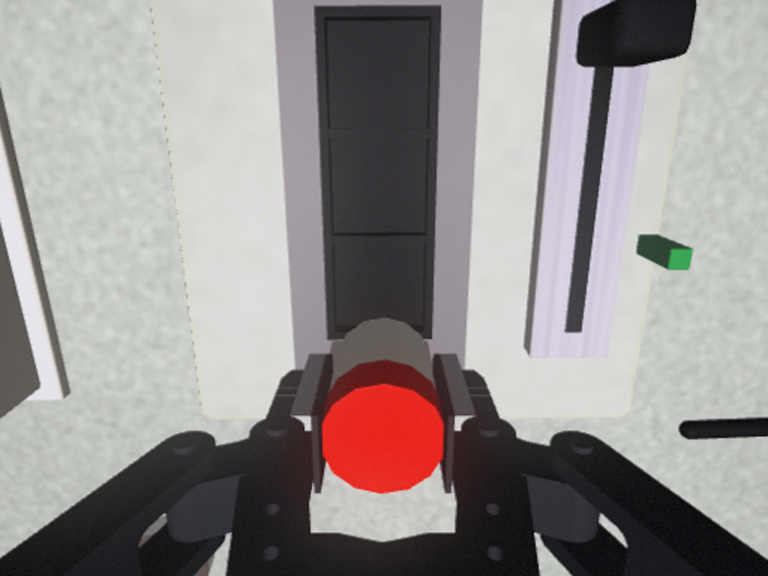

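>>> step_arm([
  [0.1,-0.2,2],
  [0.1,-0.2,5],
  [0.1,-0.2,7],
  [0.1,-0.2,7.8],
  [0.1,-0.2,8.3],
  [0.1,-0.2,8.4],
  [0.1,-0.2,8.4],
], gripper=[0,0,0,0,0,0,0], spin=[0,0,0,0,0,0,0])

```text
time: 17.3
position: [0.6005, 0.0609, 0.0931]
ee_rot: [-179.9, 0.0, -91.2]
ft_force: [0.8, -0.7, -0.2]
width: 0.0305
```

>>> step_arm([
  [0,0.1,0.1],
  [0,0.1,0.2],
  [0,0.1,0.2],
], gripper=[0,0,0], spin=[0,0,0])

```text
time: 17.6
position: [0.5993, 0.0613, 0.0914]
ee_rot: [-179.9, 0.0, -91.2]
ft_force: [-1.7, 1.0, 4.4]
width: 0.0307
```

Seated on the bay floor (4 N). Release, rise and head for red 2.

>>> step_arm([
  [0,0,0],
  [0,0,0],
  [0,0,0],
  [0,0,-2],
  [0,0,-5],
  [0,0,-9],
  [0,0,-9],
  [0,0,-9],
], gripper=[0.3,0.6,0.6,0.6,0.6,0.6,0.6,0.6], spin=[0,0,0,0,0,0,0,0])

```text
time: 18.4
position: [0.5993, 0.0613, 0.181]
ee_rot: [-179.9, 0.1, -91.2]
ft_force: [-0.3, -0.0, -0.2]
width: 0.0513
```

```bash
python3 red.py w8; python3 -c "
from h import *
go(.412,-.325,.155,-91.2)"
```

```text
[0.5993 0.0613 0.181 ] [-179.8877    0.0707  -91.2344]
[ 230  185   52   48 1958] [255.1149 208.2957] [0.5999 0.0819 0.046 ]
slide [39.   17.81  2.47] spin -0.04 alt 179.96 rows~ 8.588766339187817 0.0044516782636267556 w 0.0514 t 18.45
```

View pics/w8.png

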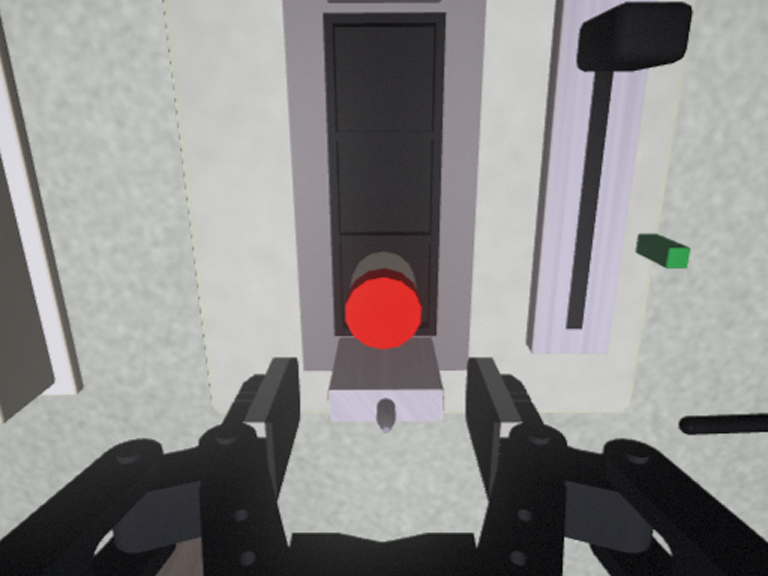

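>>> step_arm([
  [4.5,1.5,-1],
  [9,3,-1],
  [13.5,5,-1],
  [18,7,-1],
  [22.5,9.5,-1],
  [27,12,-1],
  [31.5,14,0],
  [36,16,1],
  [39,17.8,2.5],
  [39,17.8,2.5],
], gripper=[0.7,0.7,0.7,0.7,0.7,0.7,0.7,0.7,0.7,0.7], spin=[0,0,0,0,0,0,0,0,0,0])

```text
time: 19.45
position: [0.4081, -0.3269, 0.1513]
ee_rot: [179.5, 0.2, -91.6]
ft_force: [-0.3, 0.3, -1.4]
width: 0.06
```

```bash
python3 red.py w9; python3 -c "
from h import *
go(.412,-.325,.036,-91.2)"
```

```text
[ 0.4081 -0.3269  0.1513] [179.5464   0.2071 -91.6033]
[ 212   44   51   55 2165] [237.2674  71.0055] [ 0.4163 -0.41    0.046 ]
[ 227  175   46   44 1540] [249.1162 196.4831] [ 0.4115 -0.3264  0.046 ]
slide [-0.08 -0.27 11.65] spin -0.28 alt 179.72 rows~ 2.3302214286347493 0.03303416804548766 w 0.0598 t 19.5
```

>>> step_arm([
  [0.1,0,2],
  [0.1,0,6],
  [0.1,0,10],
  [0.1,0,11.7],
  [0.1,0,11.7],
  [0.1,0,11.7],
  [0.1,0,11.7],
  [0.1,0,11.7],
  [0.1,0,11.7],
  [0.1,0,11.7],
], gripper=[0.7,0.7,0.7,0.7,0.7,0,0,0,0,0], spin=[0,0,0,0,0,0,0,0,0,0])

```text
time: 20.5
position: [0.4138, -0.3263, 0.0397]
ee_rot: [-179.8, -0.1, -91.2]
ft_force: [0.3, 2.0, 7.0]
width: 0.0308
```

>>> step_arm([
  [0,0,-2],
  [0,0,-6],
  [0,0,-10],
  [0,0,-14],
  [0,0,-14],
  [0,0,-14],
], gripper=[0,0,0,0,0,0], spin=[0,0,0,0,0,0])

```text
time: 21.1
position: [0.4126, -0.326, 0.1791]
ee_rot: [-179.9, -0.0, -91.3]
ft_force: [0.0, -0.5, -1.5]
width: 0.0306
```

```bash
python3 -c "
from h import *
go(.598,.0137,.178,-91.2)"
```

```text
slide [-34.36 -17.79   0.15] spin -0.05 alt 179.95 rows~ 7.73893413117762 0.006364254165962949 w 0.0306 t 21.1
```

>>> step_arm([
  [-4,-2,0],
  [-8,-4,0],
  [-12,-6,0],
  [-16,-8,0],
  [-20,-10,0],
  [-24,-12.5,0],
  [-28,-15,0],
  [-32,-17,0],
  [-34.4,-17.8,0],
  [-34.4,-17.8,0],
], gripper=[0,0,0,0,0,0,0,0,0,0], spin=[0,0,0,0,0,0,0,0,0,0])

```text
time: 22.1
position: [0.5981, 0.0169, 0.1755]
ee_rot: [179.8, -0.0, -91.0]
ft_force: [0.5, 0.3, -1.0]
width: 0.0308
```

>>> step_arm([
  [0,0,0],
  [0,0,0],
], gripper=[0,0], spin=[0,0])

```text
time: 22.3
position: [0.5969, 0.0132, 0.177]
ee_rot: [179.8, -0.0, -91.3]
ft_force: [0.1, 0.8, -0.7]
width: 0.0308
```

```bash
python3 -c "
from h import *
go(.598,.0137,.096,-91.2)"
```

```text
slide [-0.06 -0.13  8.1 ] spin -0.08 alt 179.92 rows~ 1.6207971587947636 0.008753828964942582 w 0.0308 t 22.3
```

>>> step_arm([
  [0,0,2],
  [0,0,5],
  [0,0,7],
  [0,0,7.8],
  [0,0,8.1],
  [0,0,8.2],
  [0,0,8.2],
], gripper=[0,0,0,0,0,0,0], spin=[0,0,0,0,0,0,0])

```text
time: 23.0
position: [0.5986, 0.014, 0.0973]
ee_rot: [-179.9, 0.0, -91.2]
ft_force: [1.3, 0.2, 1.1]
width: 0.0307
```

>>> step_arm([
  [0,0,0.2],
  [0,0,0.4],
  [0,0,0.4],
], gripper=[0,0,0], spin=[0,0,0])

```text
time: 23.3
position: [0.5985, 0.0143, 0.0937]
ee_rot: [-179.9, 0.0, -91.2]
ft_force: [-1.8, 0.6, 4.6]
width: 0.0306
```

Seated. Release, rise, on to red 3.

>>> step_arm([
  [0,0,0],
  [0,0,0],
  [0,0,0],
  [0,0,-2],
  [0,0,-5],
  [0,0,-8.5],
  [0,0,-8.5],
  [0,0,-8.5],
], gripper=[0.3,0.6,0.6,0.6,0.6,0.6,0.6,0.6], spin=[0,0,0,0,0,0,0,0])

```text
time: 24.1
position: [0.5981, 0.0142, 0.1778]
ee_rot: [-179.9, 0.1, -91.2]
ft_force: [-0.7, 0.1, 0.2]
width: 0.0514
```

```bash
python3 -c "
from h import *
go(.416,-.410,.15,-91.2)"
```

```text
slide [42.81 17.3   2.72] spin -0.03 alt 179.97 rows~ 9.250560208386103 0.0038346911960721883 w 0.0514 t 24.1
```

>>> step_arm([
  [4.5,1.5,-1],
  [9,3,-1],
  [13.5,5,-1],
  [18,7,-1],
  [22.5,9,-1],
  [27,11,-1],
  [31.5,13,-1],
  [36,15,0],
  [40,17,1],
  [42.8,17.3,2.7],
], gripper=[0.7,0.7,0.7,0.7,0.7,0.7,0.7,0.7,0.7,0.7], spin=[0,0,0,0,0,0,0,0,0,0])

```text
time: 25.1
position: [0.4133, -0.4121, 0.149]
ee_rot: [179.9, 0.1, -91.4]
ft_force: [0.2, 1.0, 0.3]
width: 0.0599
```

>>> step_arm([
  [0,0,0],
  [0,0,0],
], gripper=[0.7,0.7], spin=[0,0])

```text
time: 25.3
position: [0.4148, -0.41, 0.1482]
ee_rot: [179.8, 0.1, -91.3]
ft_force: [-0.4, 0.6, 1.0]
width: 0.0597
```

```bash
python3 red.py w10; python3 -c "
from h import *
go(.416,-.410,.036,-91.2)"
```

```text
[ 0.4148 -0.41    0.1482] [179.8027   0.1205 -91.3132]
[ 230  175   46   45 1594] [252.4856 196.7986] [ 0.4162 -0.4104  0.046 ]
slide [ 0.05 -0.07 11.32] spin -0.02 alt 179.98 rows~ 2.2637490413723835 0.002856923441333551 w 0.0597 t 25.35
```

>>> step_arm([
  [0.1,0,3],
  [0.1,0,7],
  [0.1,0,10],
  [0.1,0,11.3],
  [0.1,0,11.3],
  [0.1,0,11.3],
  [0.1,0,11.3],
  [0.1,0,11.3],
  [0.1,0,11.3],
  [0.1,0,11.3],
], gripper=[0.7,0.7,0.7,0.7,0.7,0,0,0,0,0], spin=[0,0,0,0,0,0,0,0,0,0])

```text
time: 26.35
position: [0.4173, -0.4119, 0.0394]
ee_rot: [-179.8, -0.1, -91.2]
ft_force: [0.3, 2.4, 5.8]
width: 0.0304
```

>>> step_arm([
  [0,0,-2],
  [0,0,-6],
  [0,0,-10],
  [0,0,-14],
  [0,0,-14],
  [0,0,-14],
], gripper=[0,0,0,0,0,0], spin=[0,0,0,0,0,0])

```text
time: 26.95
position: [0.4159, -0.4111, 0.1785]
ee_rot: [-179.8, -0.0, -91.3]
ft_force: [-0.8, 0.4, -0.7]
width: 0.0303
```

```bash
python3 -c "
from h import *
go(.597,-.0343,.178,-91.2)"
```

```text
slide [-38.07 -17.28   0.07] spin -0.05 alt 179.95 rows~ 8.360611799789755 0.006127853777681018 w 0.0303 t 26.95
```

>>> step_arm([
  [-4,-2,-1],
  [-8,-4,-1],
  [-12,-6,-1],
  [-16,-8,-1],
  [-20,-10,-1],
  [-24,-12.5,-1],
  [-28,-15,-1],
  [-32,-17,-1],
  [-36,-17.3,-1],
  [-38.1,-17.3,-0.5],
], gripper=[0,0,0,0,0,0,0,0,0,0], spin=[0,0,0,0,0,0,0,0,0,0])

```text
time: 27.95
position: [0.597, -0.0311, 0.1804]
ee_rot: [179.9, -0.0, -91.1]
ft_force: [0.3, -0.5, -0.9]
width: 0.0307
```

>>> step_arm([
  [0,0,0],
  [0,0,0],
  [0,0,0],
], gripper=[0,0,0], spin=[0,0,0])

```text
time: 28.25
position: [0.5964, -0.0348, 0.1814]
ee_rot: [179.9, -0.0, -91.3]
ft_force: [0.2, -0.4, -1.1]
width: 0.031
```

```bash
python3 -c "
from h import *
go(.597,-.0343,.096,-91.2)"
```

```text
slide [-0.05 -0.07  8.54] spin -0.08 alt 179.92 rows~ 1.7087771100911282 0.009294371237226802 w 0.031 t 28.25
```

>>> step_arm([
  [0,0,2],
  [0,0,5],
  [0,0,7],
  [0,0,8],
  [0,0,8.5],
  [0,0,8.7],
  [0,0,8.8],
  [0,0,8.8],
], gripper=[0,0,0,0,0,0,0,0], spin=[0,0,0,0,0,0,0,0])

```text
time: 29.05
position: [0.5975, -0.0339, 0.0951]
ee_rot: [-179.9, 0.0, -91.2]
ft_force: [-0.4, -0.4, -0.6]
width: 0.0307
```

>>> step_arm([
  [0,0,0.1],
  [0,0,0.2],
  [0,0,0.2],
], gripper=[0,0,0], spin=[0,0,0])

```text
time: 29.35
position: [0.5974, -0.0338, 0.0934]
ee_rot: [-179.9, -0.0, -91.2]
ft_force: [-1.8, 1.7, 4.7]
width: 0.0312
```

>>> step_arm([
  [0,0,0],
  [0,0,0],
  [0,0,0],
  [0,0,-2],
  [0,0,-5],
  [0,0,-9],
  [0,0,-13],
  [-2,0,-17],
  [-4,0,-17],
  [-4,0,-17],
], gripper=[0.3,0.6,0.6,0.6,0.6,0.6,0.6,0.6,0.6,0.6], spin=[0,0,0,0,0,0,0,0,0,0])

```text
time: 30.35
position: [0.5982, 0.0078, 0.2634]
ee_rot: [-179.8, 0.1, -91.1]
ft_force: [-0.3, 0.5, -0.2]
width: 0.0514
```

>>> step_arm([
  [0,0,0],
  [0,0,0],
  [0,0,0],
], gripper=[0.6,0.6,0.6], spin=[0,0,0])

```text
time: 30.65
position: [0.5975, 0.0054, 0.2611]
ee_rot: [179.9, -0.0, -91.3]
ft_force: [0.2, -0.1, -0.8]
width: 0.0513
```

```bash
python3 red.py w11; python3 -c "
from h import *
snap('top','t2',(50,110,370,300),2.4)"
```

```text
[0.5975 0.0054 0.2611] [179.883   -0.0373 -91.2645]
[ 234  112   40   40 1242] [253.5298 131.4517] [ 0.5979 -0.0246  0.046 ]
[ 235  167   38   37 1076] [253.4898 185.1478] [0.5992 0.0308 0.046 ]
[236 218  37  34 944] [253.75   234.5318] [0.6001 0.0868 0.046 ]
```

View pics/w11.png

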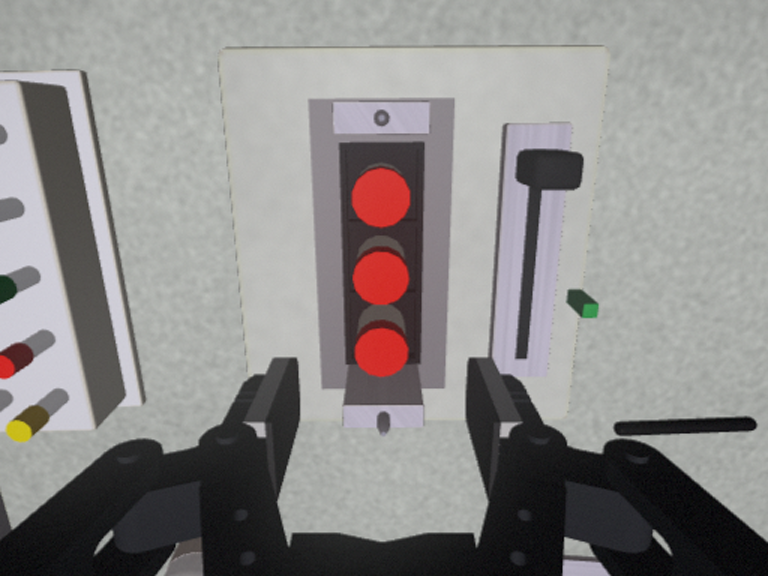

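View pics/t2.png

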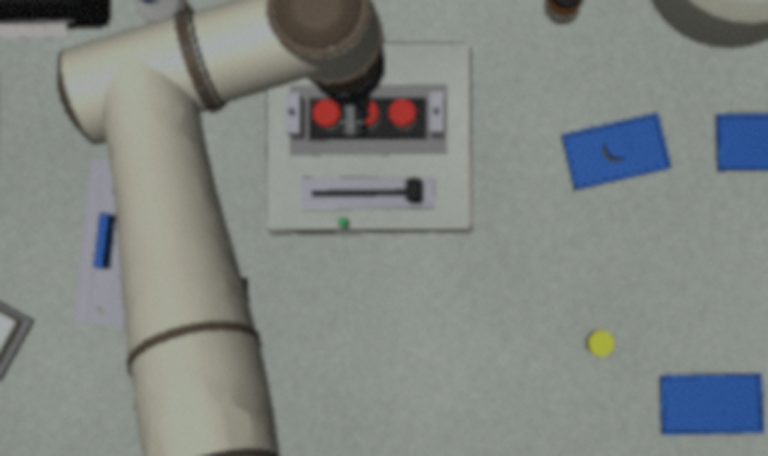

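```bash
show=1
python3 - <<'E'
from p import *
show('pics/w11_raw.png','w11c',(200,50,310,300),2.4)
s={'position':np.array([0.5975,0.0054,0.2611]),'ee_rot':np.array([179.883,-.0373,-91.2645])}
c=cam('wrist',s)
for n,p,z in [('pin0',(382,118),.116),('b0a',(333,134),.107),('b0b',(430,134),.107),('b1a',(343,427),.107),('b1b',(425,426),.107),('pin1tip',(383,432),.125)]: print(n,atz(c,W(*p),z))
go(.4871,.30,.28,178.7)
E
```

```text
pin0 [ 0.596  -0.0738  0.116 ]
b0a [ 0.6216 -0.0665  0.107 ]
b0b [ 0.5713 -0.0654  0.107 ]
b1a [0.6241 0.1085 0.107 ]
b1b [0.5731 0.1089 0.107 ]
pin1tip [0.5991 0.1006 0.125 ]
slide [-29.2   11.7   -1.84] spin 90.04 alt -89.96 rows~ 6.302094577602942 10.46978904342009 w 0.0512 t 30.75
```

View pics/w11c.png

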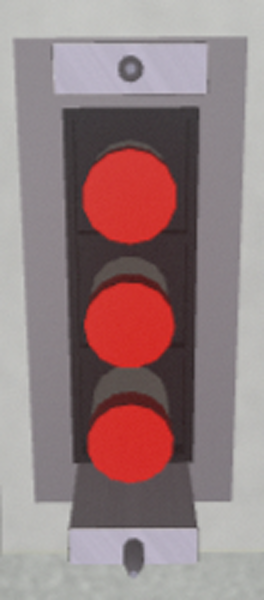

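Run:
```python
from p import *
go(.487,.345,.30,-91.2)
```

```text
slide [-33.7   11.82  -3.85] spin -0.06 alt 179.94 rows~ 7.182783147640801 0.006955142626422727 w 0.0512 t 30.75
```

>>> step_arm([
  [-4,1,-1],
  [-8,2,-3],
  [-12,4,-3.8],
  [-16,5,-3.8],
  [-20,7,-3.8],
  [-24,9,-3.8],
  [-28,11,-3.8],
  [-32,11.8,-3.8],
  [-33.7,11.8,-3.8],
  [-33.7,11.8,-3.8],
], gripper=[0.6,0.6,0.6,0.6,0.6,0.6,0.6,0.6,0.6,0.6], spin=[0,0,0,0,0,0,0,0,0,0])

```text
time: 31.75
position: [0.4869, 0.3473, 0.2993]
ee_rot: [180.0, -0.0, -91.1]
ft_force: [-0.9, -0.7, -0.3]
width: 0.0513
```

>>> step_arm([
  [0,0,0],
  [0,0,0],
  [0,0,0],
], gripper=[0.6,0.6,0.6], spin=[0,0,0])

```text
time: 32.05
position: [0.4875, 0.3442, 0.3004]
ee_rot: [-180.0, -0.0, -91.3]
ft_force: [0.2, 0.1, 1.0]
width: 0.0511
```

```bash
python3 red.py w12
```

```text
[0.4875 0.3442 0.3004] [-179.9986   -0.0005  -91.3235]
```

View pics/w12.png

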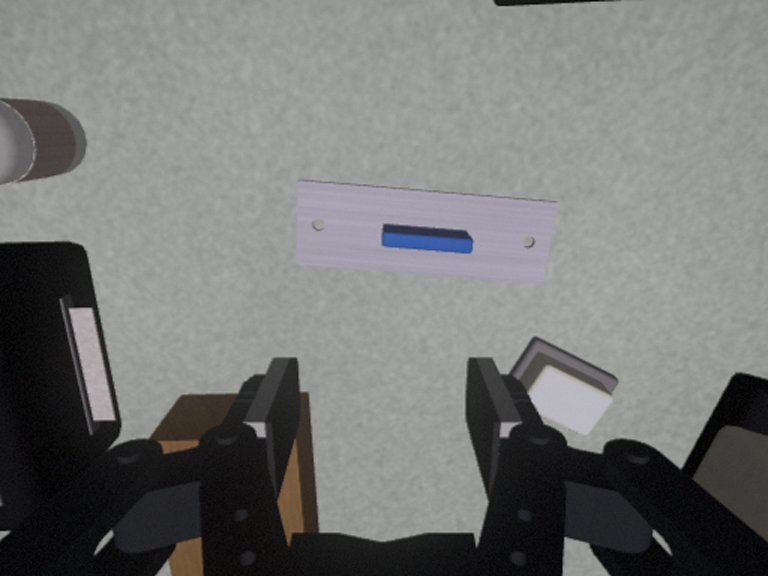

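```bash
show=1
python3 - <<'E'
from p import *
show('pics/w12_raw.png','w12c',(190,110,380,195),4)
s={'position':np.array([0.4875,0.3442,0.3004]),'ee_rot':np.array([180,0,-91.3235])}
c=cam('wrist',s)
a=atz(c,W(319,225),.005);b=atz(c,W(529,242),.005)
print(a,b,np.linalg.norm(a-b),(a+b)/2,np.degrees(np.arctan2((a-b)[1],(a-b)[0])))
print('handle',atz(c,W(427,243.5),.04))
E
```

```text
[0.5404 0.3474 0.005 ] [0.3656 0.3655 0.005 ] 0.17581075188372614 [0.453  0.3565 0.005 ] -5.933726987561635
handle [0.4539 0.3567 0.04  ]
```

View pics/w12c.png

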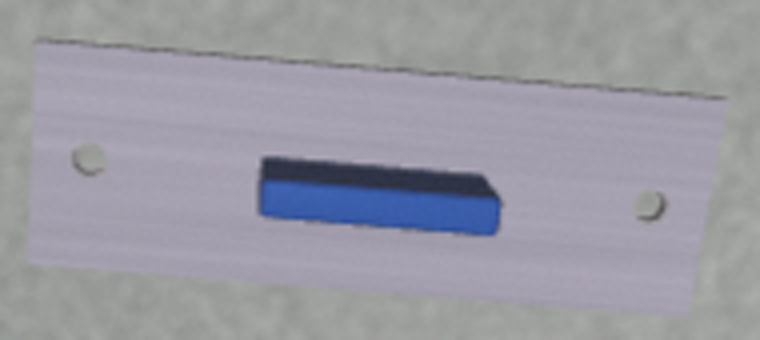

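Run:
```python
from p import *
go(.453,.3565,.15,-5.93)
```

```text
slide [-1.13  3.47 15.04] spin -85.38 alt 94.62 rows~ 3.0962249626508105 9.928407183751657 w 0.051 t 32.1
```

>>> step_arm([
  [-0.5,1,2],
  [-1.1,2,4],
  [-1.1,3,6],
  [-1.1,3.5,8],
  [-1.1,3.5,10],
  [-1.1,3.5,12],
  [-1.1,3.5,14],
  [-1.1,3.5,15],
  [-1.1,3.5,15],
  [-1.1,3.5,15],
], gripper=[0.6,0.6,0.6,0.6,0.6,0.6,0.6,0.6,0.6,0.6], spin=[-8.5,-17,-25.5,-34,-42.5,-51,-59.5,-68,-76.5,-85])

```text
time: 33.1
position: [0.4525, 0.3565, 0.1499]
ee_rot: [180.0, 0.0, -5.9]
ft_force: [-0.3, -0.4, 0.2]
width: 0.0514
```

>>> step_arm([
  [0,0,0],
  [0,0,0],
  [0,0,0],
], gripper=[0.6,0.6,0.6], spin=[-0.4,-0.4,-0.4])

```text
time: 33.4
position: [0.4524, 0.3571, 0.1504]
ee_rot: [-180.0, -0.0, -6.0]
ft_force: [-0.4, 0.2, 0.4]
width: 0.051
```

```bash
python3 red.py w13;python3 - <<'E'
from p import *
go(.453,.3565,.034,-5.93)
E
```

```text
[0.4524 0.3571 0.1504] [-179.981    -0.0102   -5.9601]
slide [ 0.06  0.06 11.64] spin 0.0 alt -180.0 rows~ 2.328927844447095 2.2676531073578424e-06 w 0.0513 t 33.45
```

View pics/w13.png

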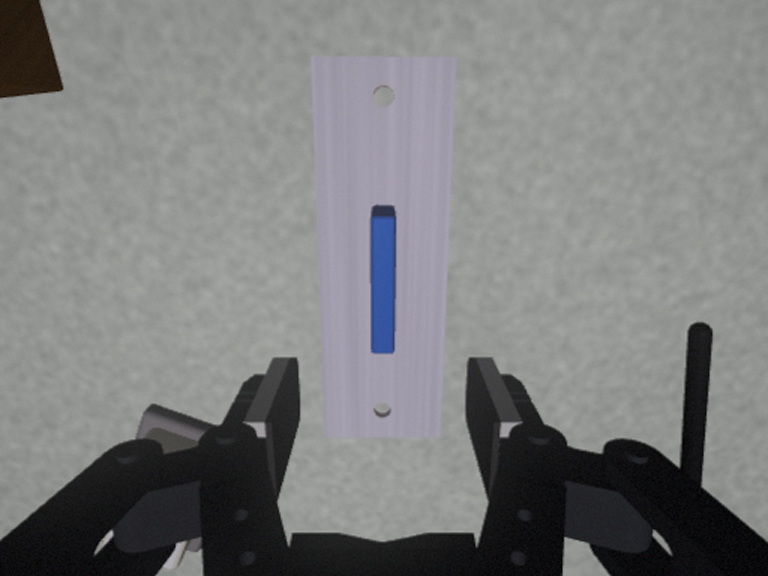

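Run:
```python
from p import *
c=cam('wrist')
a=atz(c,W(384,96),.005);b=atz(c,W(382,409),.005)
print(a,b,np.linalg.norm(a-b),(a+b)/2,np.degrees(np.arctan2((a-b)[1],(a-b)[0])))
h=atz(c,W(383,216),.04);h2=atz(c,W(383,352),.04);print(h,h2,(h+h2)/2)
```

```text
[0.5411 0.3467 0.005 ] [0.3669 0.3656 0.005 ] 0.17515987380794543 [0.454  0.3562 0.005 ] -6.1825753762917
[0.4882 0.3527 0.04  ] [0.4204 0.3596 0.04  ] [0.4543 0.3561 0.04  ]
```

>>> step_arm([
  [0.15,0.1,3],
  [0.15,0.1,7],
  [0.15,0.1,10],
  [0.15,0.1,11.6],
  [0.15,0.1,11.6],
  [0.15,0.1,11.6],
  [0.15,0.1,11.6],
  [0.15,0.1,11.6],
  [0.15,0.1,11.6],
  [0.15,0.1,11.6],
], gripper=[0.6,0.6,0.6,0.6,0.6,0.3,0,0,0,0], spin=[0.1,0.1,0.1,0.1,0.1,0.1,0.1,0.1,0.1,0.1], grip_force=80)

```text
time: 34.45
position: [0.4543, 0.357, 0.0359]
ee_rot: [-179.9, -0.1, -5.9]
ft_force: [-1.3, -0.1, 5.4]
width: 0.0103
```

>>> step_arm([
  [0,0,0],
  [0,0,0],
  [0,0,-2],
  [0,0,-6],
  [0,0,-10],
  [0,0,-13],
  [0,0,-13],
], gripper=[0,0,0,0,0,0,0], spin=[0,0,0,0,0,0,0])

```text
time: 35.15
position: [0.4553, 0.358, 0.1692]
ee_rot: [-179.5, -0.3, -5.9]
ft_force: [0.7, 0.2, -2.1]
width: 0.0105
```

```bash
python3 red.py w14;python3 - <<'E'
from p import *
print(get_state()['width'])
go(.5975,.0135,.2,-91.15)
E
```

```text
[0.4553 0.358  0.1692] [-179.519    -0.3372   -5.8837]
0.010427899918140441
slide [17.83 32.64 -3.48] spin 85.21 alt -94.79 rows~ 7.471616860705252 9.907952788015114 w 0.0104 t 35.2
```

View pics/w14.png

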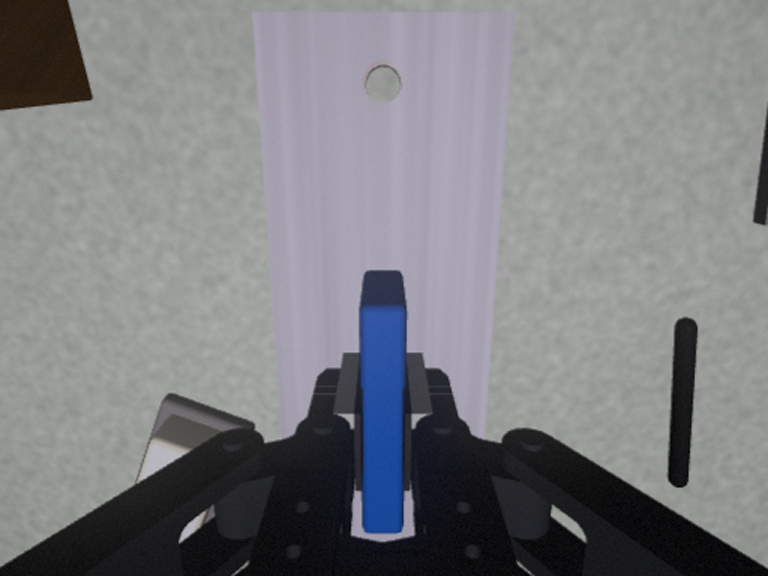

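```bash
cat > hole.py <<'E'
from p import *
def toolpt(p,zt):
    i=camera_info('wrist');f=192/np.tan(np.radians(i['vfov']/2));T=np.array(i['T_tool_cam'])
    d=T[:3,:3]@np.array([(p[0]-i['cx'])/f,(p[1]-i['cy'])/f,1]);o=T[:3,3]
    return o+d*(zt-o[2])/d[2]
if __name__=='__main__':
    print(toolpt(W(383,83),.0305)); print(toolpt(W(383,270),-.004),toolpt(W(383,532),-.004))
    print(toolpt(W(382,309),-.004))
E
python3 hole.py
```

```text
[0.0874 0.0005 0.0305]
[ 0.0435  0.0006 -0.004 ] [-0.0339  0.0007 -0.004 ]
[ 0.0336  0.0003 -0.004 ]
```

>>> step_arm([
  [0,0,-2],
  [0,1,-4],
  [1,4,-5],
  [3,7,-5],
  [5,10,-5],
  [7,13,-5],
  [9,16,-5],
  [11,19,-5],
  [13,22,-5],
  [14,24,-5],
], gripper=[0,0,0,0,0,0,0,0,0,0], spin=[0,0,5,11,17,23,29,35,41,45])

```text
time: 36.2
position: [0.5678, 0.1006, 0.2114]
ee_rot: [179.7, 0.1, -51.3]
ft_force: [0.3, 0.8, -2.0]
width: 0.0106
```

Run:
```python
from p import *
print(get_state()['width'],get_state()['ft_force'],get_state()['joints'])
go(.598,.0129,.2,-91.15)
```

```text
0.010620630855907863 [ 0.2589  0.7725 -2.0405] [ 26.1115  19.3867  -9.8791  -0.0516 -61.0128  12.6635]
slide [8.73 3.12 1.14] spin 39.9 alt -140.1 rows~ 1.8686989434878014 4.639489224723832 w 0.0106 t 36.2
```

>>> step_arm([
  [1,0.3,0],
  [2,0.6,0],
  [3,1,0],
  [4.5,1.5,0],
  [6,2,0],
  [7.5,2.5,0.5],
  [8.7,3.1,1],
  [8.7,3.1,1],
  [8.7,3.1,1],
  [8.7,3.1,1],
], gripper=[0,0,0,0,0,0,0,0,0,0], spin=[5,11,17,23,29,35,38,39.9,39.9,39.9])

```text
time: 37.2
position: [0.5984, 0.0158, 0.2031]
ee_rot: [179.9, -0.0, -90.8]
ft_force: [0.0, 1.0, -2.1]
width: 0.0106
```

>>> step_arm([
  [0,0,0],
  [0,0,0],
  [0,0,0],
], gripper=[0,0,0], spin=[0,0,0])

```text
time: 37.5
position: [0.5989, 0.0161, 0.2043]
ee_rot: [-180.0, 0.0, -90.8]
ft_force: [0.9, 0.3, -2.5]
width: 0.011
```

```bash
python3 red.py w15
python3 - <<'E'
from p import *
print(get_state()['width'],get_state()['ft_force'])
go(.598,.0129,.175,-91.15)
snap('side','s15',(120,130,380,300),2.9)
E
```

```text
[0.5989 0.0161 0.2043] [-179.9909    0.0078  -90.7845]
0.0106633354783128 [-0.673   0.1296 -2.8757]
slide [0.32 0.09 2.93] spin 0.36 alt -179.64 rows~ 0.5899887172792829 0.04212627070704103 w 0.0107 t 37.55
```

View pics/w15.png

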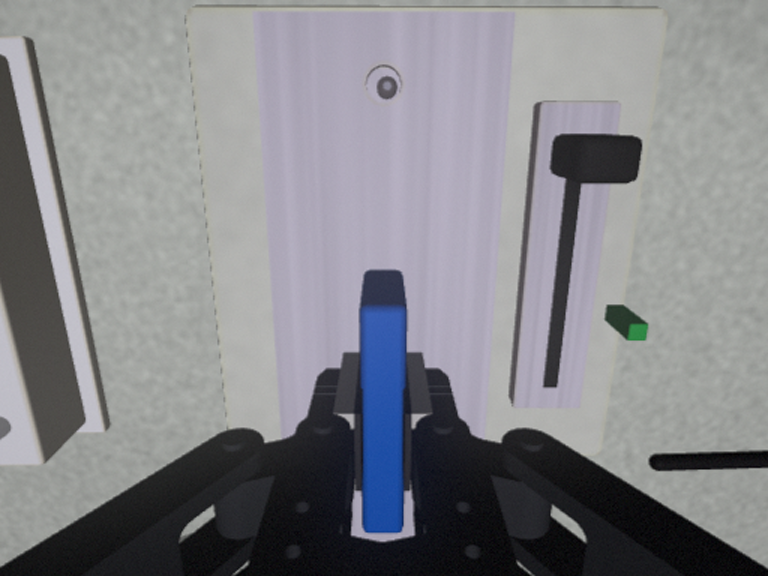

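View pics/s15.png

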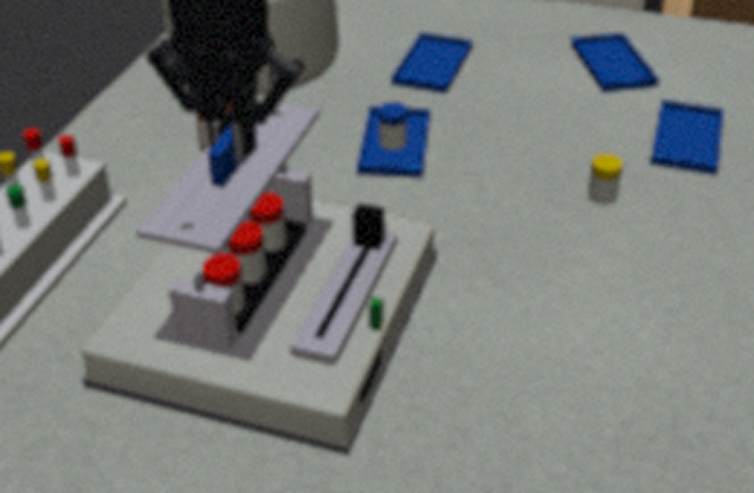

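Run:
```python
from hole import *
print(toolpt(W(387.5,87),.0793),toolpt(W(386.5,88),.0883),toolpt(W(384,83),.0305))
show('pics/w15_raw.png','w15c',(225,30,285,80),10)
```

```text
[0.0895 0.0016 0.0793] [0.0897 0.0013 0.0883] [0.0876 0.0002 0.0305]
```

View pics/w15c.png

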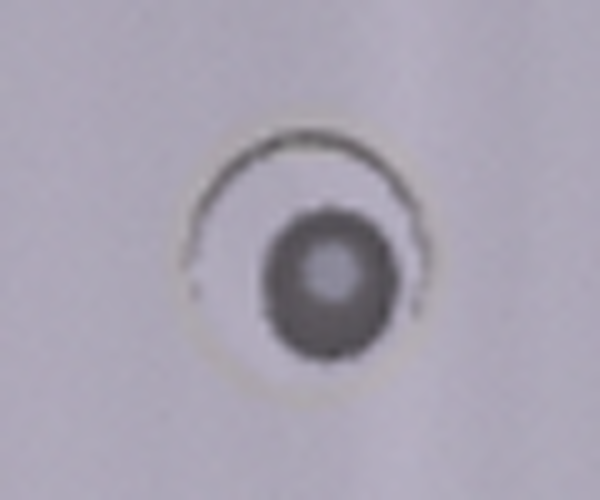

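Run:
```python
from hole import *
Z=lambda x,y:(225+(x+.5)/10-.5,30+(y+.5)/10-.5)
print(toolpt(Z(332,272),.0793),toolpt(Z(332,284),.0873),toolpt(Z(309,264),.030))
```

```text
[0.0901 0.0013 0.0793] [0.0899 0.0014 0.0873] [0.0872 0.     0.03  ]
```

>>> step_arm([
  [0.3,0.1,0],
  [0.3,0.1,1],
  [0.3,0.1,2],
  [0.3,0.1,2.8],
  [0.3,0.1,2.8],
  [0.3,0.1,2.8],
], gripper=[0,0,0,0,0,0], spin=[0.4,0.4,0.4,0.4,0.4,0.4])

```text
time: 38.2
position: [0.5979, 0.0128, 0.1757]
ee_rot: [180.0, -0.0, -91.2]
ft_force: [0.5, 0.9, -2.3]
width: 0.0107
```

Run:
```python
from hole import *
s,im=snap('wrist','w16',(225,30,285,80),10); print(s['position'],s['ee_rot'],s['width'])
snap('side','s16',(150,160,260,260),6)
```

```text
[0.5979 0.0128 0.1757] [179.9555  -0.0287 -91.2076] 0.01074702906685362
```

View pics/w16.png

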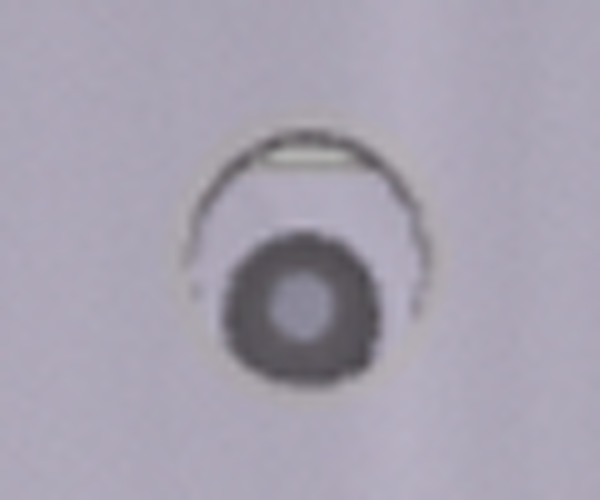

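View pics/s16.png

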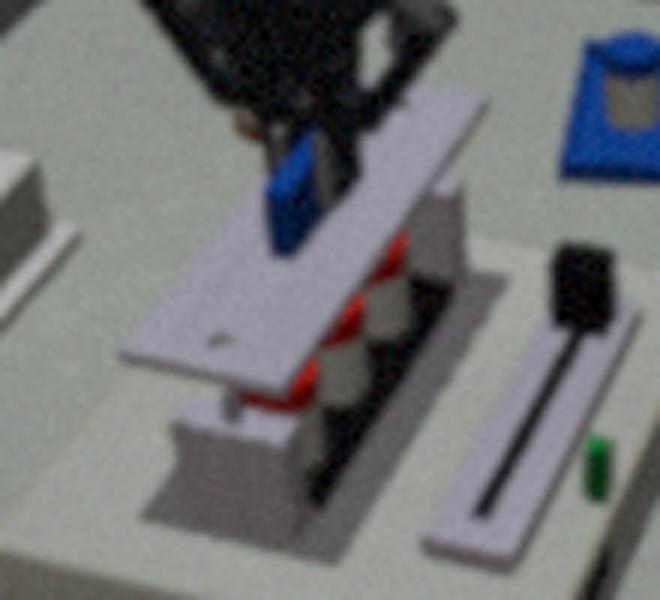

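Run:
```python
from hole import *
Z=lambda x,y:(225+(x+.5)/10-.5,30+(y+.5)/10-.5)
print(toolpt(Z(302,305),.0507),toolpt(Z(302,310),.0587),toolpt(Z(309,264),.030))
# check pin1 in side view: project pin1 & hole1
cs=cam('side');s=get_state();R=Rm(s['ee_rot'])
h1=s['position']+R@np.array([-.0888,0,.030]);P=proj(cs,h1);print(h1,P,(P-[150,160])*6)
```

```text
[ 0.0868 -0.0003  0.0507] [ 0.087  -0.0003  0.0587] [0.0872 0.     0.03  ]
[0.6001 0.1018 0.1465] [186.0431 216.4133] [216.2584 338.4795]
```

>>> step_arm([
  [0,0,0.5],
  [0,0,1],
  [0,0,1.4],
  [0,0,1.7],
  [0,0,2],
  [0,0,2.2],
  [0,0,2.2],
  [0,0,2.2],
], gripper=[0,0,0,0,0,0,0,0], spin=[0,0,0,0,0,0,0,0])

```text
time: 39.1
position: [0.598, 0.0129, 0.1543]
ee_rot: [-180.0, -0.0, -91.2]
ft_force: [0.9, -0.3, -2.2]
width: 0.0101
```

Run:
```python
from hole import *
s,im=snap('wrist','w17',(225,30,285,80),10); print(s['position'],s['ee_rot'],s['width'],s['ft_force'],s['wrist_torque'])
snap('side','s17',(150,160,260,260),6)
```

```text
[0.598  0.0129 0.1543] [-179.9905   -0.0015  -91.2146] 0.010147904723977797 [ 0.8749 -0.3274 -2.2308] [0.0092 0.015  0.0383]
```

View pics/w17.png

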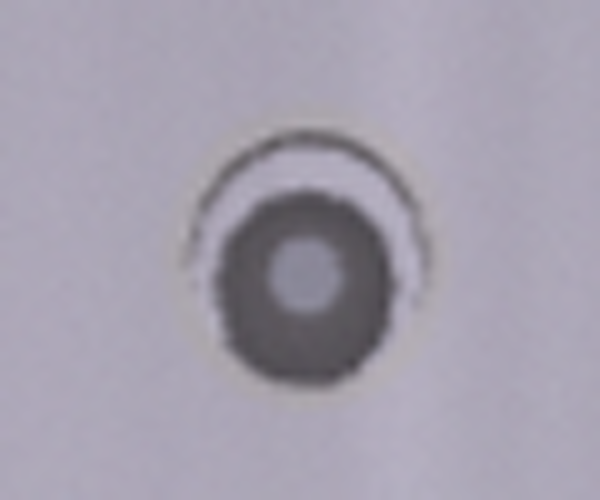

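View pics/s17.png

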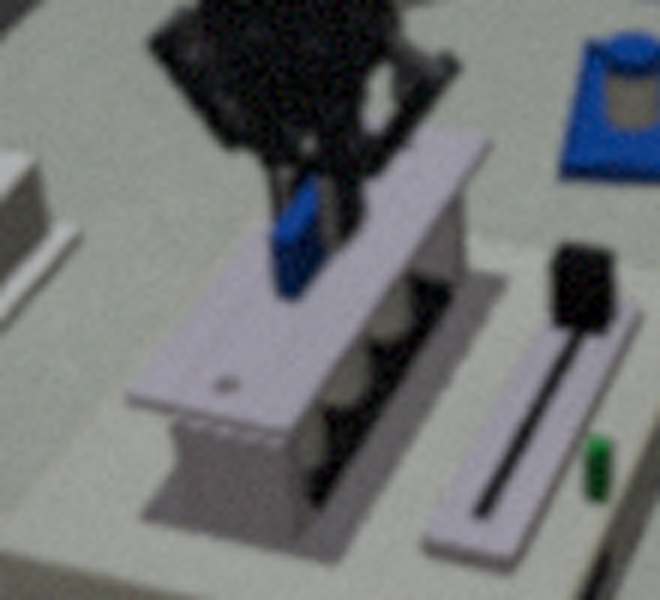

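>>> step_arm([
  [0,0,0.3],
  [0,0,0.6],
  [0,0,0.8],
  [0,0,1],
  [0,0,1.1],
  [0,0,1.1],
], gripper=[0,0,0,0,0,0], spin=[0,0,0,0,0,0])

```text
time: 39.8
position: [0.5979, 0.0129, 0.1431]
ee_rot: [180.0, -0.0, -91.2]
ft_force: [-0.2, -0.2, -2.8]
width: 0.0106
```

Run:
```python
from hole import *
s=get_state(); print(s['position'],s['ee_rot'],s['width'],s['ft_force'],s['wrist_torque'])
```

```text
[0.5979 0.0129 0.1431] [179.9887  -0.0032 -91.2153] 0.010645585086695183 [-0.2362 -0.2388 -2.834 ] [ 0.0261  0.0342 -0.0086]
```

>>> step_arm([
  [0,0,0.1],
  [0,0,0.2],
  [0,0,0.2],
], gripper=[0,0,0], spin=[0,0,0])

```text
time: 40.1
position: [0.5979, 0.0129, 0.1429]
ee_rot: [-180.0, -0.0, -91.2]
ft_force: [-3.9, 1.7, 6.4]
width: 0.0105
```

>>> step_arm([
  [0,0,0],
  [0,0,0],
  [0,0,0],
  [0,0,-1],
  [0,0,-3],
  [0,0,-6],
  [0,0,-10],
  [0,0,-13],
  [0,0,-13],
  [0,0,-13],
], gripper=[0.2,0.4,0.6,0.6,0.6,0.6,0.6,0.6,0.6,0.6], spin=[0,0,0,0,0,0,0,0,0,0])

```text
time: 41.1
position: [0.598, 0.013, 0.2724]
ee_rot: [-179.9, 0.1, -91.2]
ft_force: [-1.0, 0.8, -1.5]
width: 0.0511
```

```bash
python3 red.py w18
python3 - <<'E'
from hole import *
snap('side','s18',(150,160,260,260),6)
E
```

```text
[0.598  0.013  0.2724] [-179.8826    0.0592  -91.2287]
```

View pics/w18.png

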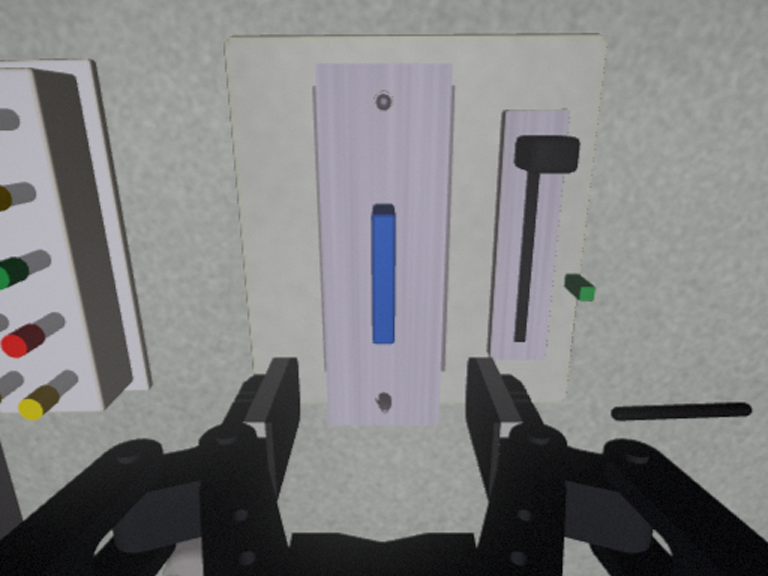

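View pics/s18.png

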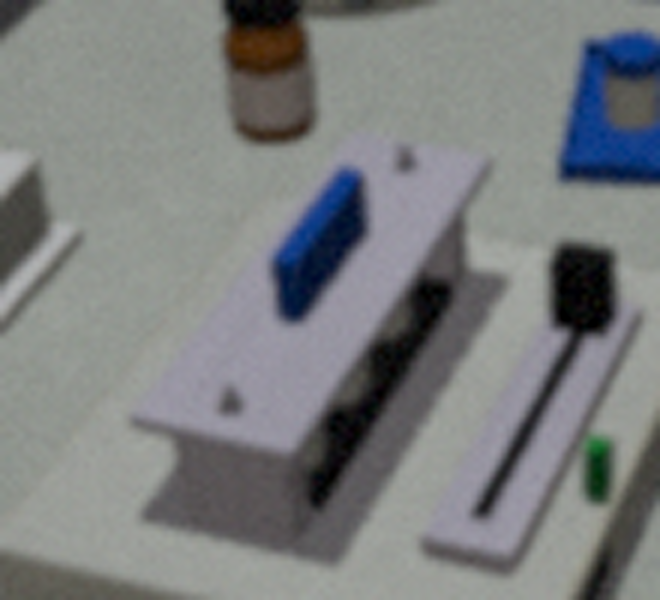

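Run:
```python
from p import *
go(.5048,.0,.26,178.8)
```

```text
slide [1.48 9.21 1.04] spin 89.97 alt -90.03 rows~ 1.8776813365777136 10.461464169709323 w 0.0513 t 41.2
```

>>> step_arm([
  [0,1,0],
  [0,2,0],
  [0.5,4,0],
  [1,6,0],
  [1.5,8,0],
  [1.5,9.2,0],
  [1.5,9.2,0.5],
  [1.5,9.2,1],
  [1.5,9.2,1],
  [1.5,9.2,1],
], gripper=[0.7,0.7,0.7,0.7,0.7,0.7,0.7,0.7,0.7,0.7], spin=[8.5,17,25.5,34,42.5,51,59.5,68,76.5,85])

```text
time: 42.2
position: [0.5048, -0.0003, 0.2596]
ee_rot: [-180.0, -0.2, -176.6]
ft_force: [0.2, -0.4, 0.4]
width: 0.0599
```

>>> step_arm([
  [0,0,0],
  [0,0,0],
  [0,0,0],
  [0,0,0],
  [0,0,0],
], gripper=[0.7,0.7,0.7,0.7,0.7], spin=[5,5,5,5,5])

```text
time: 42.7
position: [0.5055, -0.0002, 0.261]
ee_rot: [-180.0, -0.0, 178.8]
ft_force: [0.8, 0.5, 1.0]
width: 0.0598
```

Run:
```python
from p import *
s,im=snap('wrist','w19',(130,70,380,200),3.1); print(s['position'],s['ee_rot'],s['width'])
go(.5048,-.0445,.097,178.8)
```

```text
[ 0.5055 -0.0002  0.261 ] [-179.9896   -0.0282  178.8267] 0.05980961452330736
slide [-0.02 -4.44 16.41] spin 0.02 alt -179.98 rows~ 3.3996793279835202 0.002013942228759704 w 0.0595 t 42.75
```

View pics/w19.png

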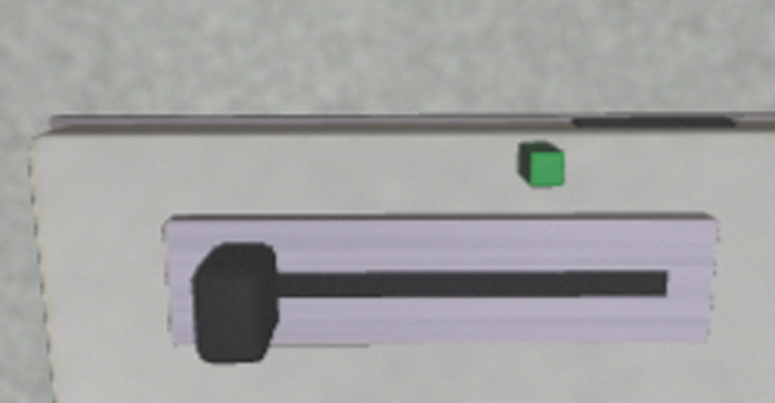

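Run:
```python
from p import *
Z=lambda x,y:(130+(x+.5)/3.1-.5,70+(y+.5)/3.1-.5)
s={'position':np.array([0.5055,-.0002,0.261]),'ee_rot':np.array([180,0,178.8267])}
c=cam('wrist',s)
a=atz(c,Z(231,320),.1045);b=atz(c,Z(547.5,168),.08);a2=atz(c,Z(196,320),.1045);a3=atz(c,Z(266,320),.1045)
b1=atz(c,Z(531,168),.08);b2=atz(c,Z(564,168),.08)
yd=np.array([.0207,1,0]);print(a,b,(b-a)@yd,(a3-a2)[1],(b2-b1)[1])
```

```text
[ 0.5023 -0.0433  0.1045] [0.4659 0.0455 0.08  ] 0.08804749528280706 0.019090378780668146 0.009367890892424346
```

>>> step_arm([
  [0,-4.4,0],
  [0,-4.4,4],
  [0,-4.4,9],
  [0,-4.4,13],
  [0,-4.4,16],
  [0,-4.4,16.4],
  [0,-4.4,16.4],
  [0,-4.4,16.4],
  [0,-4.4,16.4],
  [0,-4.4,16.4],
], gripper=[0.7,0.7,0.7,0.7,0.7,0.7,0,0,0,0], spin=[0,0,0,0,0,0,0,0,0,0], grip_force=20)

```text
time: 43.75
position: [0.5061, -0.0439, 0.0992]
ee_rot: [180.0, 0.2, 178.8]
ft_force: [0.5, 1.1, 5.7]
width: 0.02
```

>>> step_arm([
  [0,0,0],
  [0,0,0],
  [0,1.5,0],
  [0,3,0],
  [0,4.5,0],
  [0,6,0],
  [0,7.5,0],
  [0,8.4,0],
  [0,8.8,0],
  [0,8.8,0],
], gripper=[0,0,0,0,0,0,0,0,0,0], spin=[0,0,0,0,0,0,0,0,0,0])

```text
time: 44.75
position: [0.5076, 0.0447, 0.0992]
ee_rot: [179.9, 0.2, 178.9]
ft_force: [-1.4, 1.0, 7.5]
width: 0.0192
```

>>> step_arm([
  [0,0,0],
  [0,0,0],
], gripper=[0,0], spin=[0,0])

```text
time: 44.95
position: [0.5076, 0.0445, 0.0992]
ee_rot: [179.9, 0.2, 178.8]
ft_force: [-1.6, 1.9, 7.3]
width: 0.0192
```

Run:
```python
from p import *
s,im=snap('wrist','w20',None,1.5); print(s['position'],s['ee_rot'],s['width'],s['ft_force'])
```

```text
[0.5076 0.0445 0.0992] [179.9304   0.1964 178.8414] 0.019186742879598817 [-1.5811  1.8733  7.3159]
```

View pics/w20.png

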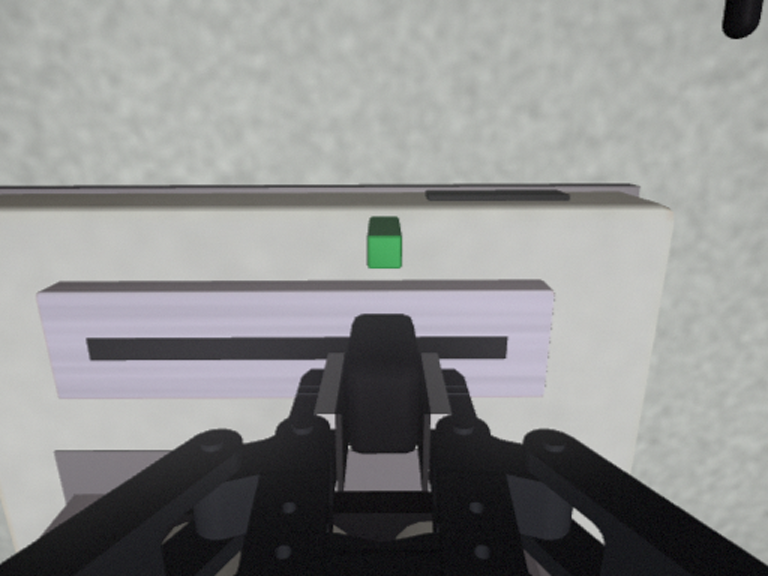

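Run:
```python
from hole import *
show('pics/w20_raw.png','w20c',(195,130,320,310),3.3)
show('pics/w20_raw.png','w20d',(215,135,300,225),6.6)
```

```text
(no output)
```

View pics/w20c.png

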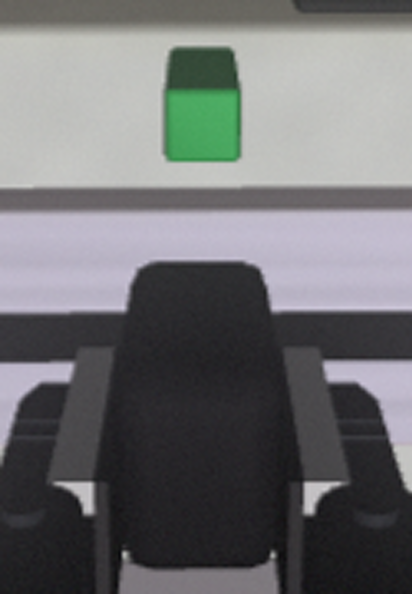

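View pics/w20d.png

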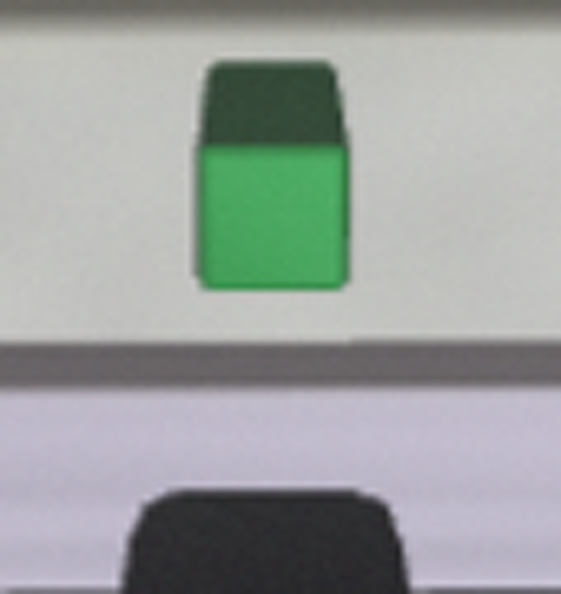

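>>> step_arm([
  [0,0,0],
  [0,0,0],
  [0,0,0],
  [0,0,-1],
  [0,0,-3],
  [0,0,-7],
  [0,0,-11],
  [0,0,-16],
  [0,0,-16],
  [0,0,-16],
], gripper=[0.3,0.6,0.7,0.7,0.7,0.7,0.7,0.7,0.7,0.7], spin=[0,0,0,0,0,0,0,0,0,0])

```text
time: 46.0
position: [0.5068, 0.044, 0.2591]
ee_rot: [179.9, 0.2, 178.8]
ft_force: [0.1, -0.4, -0.5]
width: 0.0597
```

>>> step_arm([
  [0,0,0],
  [0,0,0],
  [0,0,0],
], gripper=[0.7,0.7,0.7], spin=[0,0,0])

```text
time: 46.3
position: [0.5061, 0.0436, 0.256]
ee_rot: [-179.9, -0.1, 178.8]
ft_force: [-0.3, 0.6, -0.3]
width: 0.0596
```

Run:
```python
from p import *
s,im=snap('wrist','w21',(190,80,320,170),6); print(s['position'],s['ee_rot'],s['width'],s['ft_force'])
snap('top','t3',(50,110,370,300),2.4);snap('side','s21',(120,130,380,300),2.9)
```

```text
[0.5061 0.0436 0.256 ] [-179.9377   -0.1398  178.7778] 0.05956600811009133 [-0.2679  0.64   -0.2747]
```

View pics/w21.png

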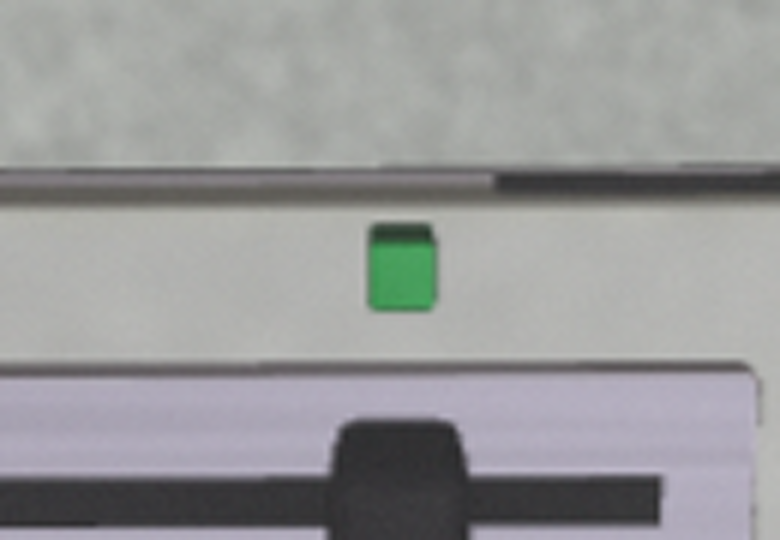

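View pics/t3.png

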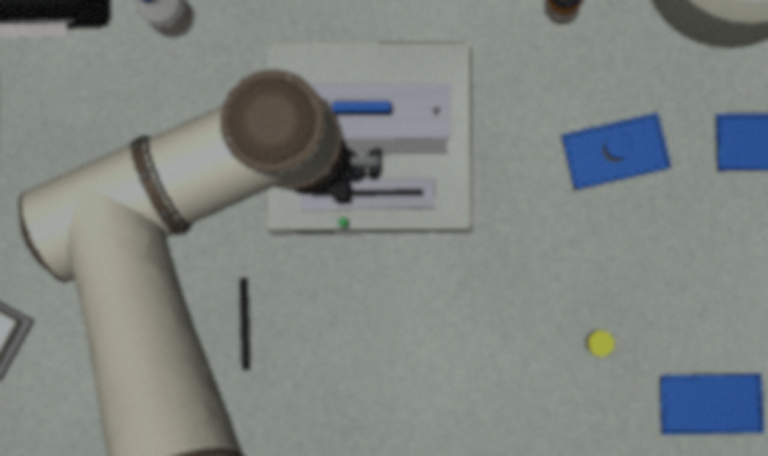

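View pics/s21.png

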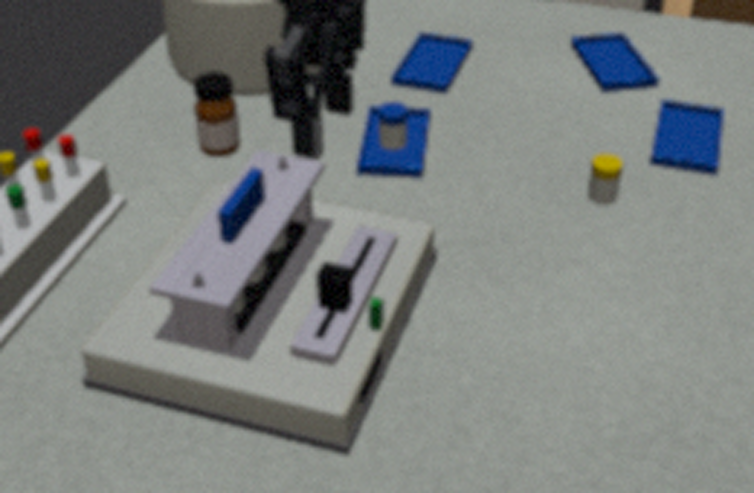

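Run:
```python
from hole import *
show('pics/w21_raw.png','w21b',(220,100,300,210),5.4)
```

```text
(no output)
```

View pics/w21b.png

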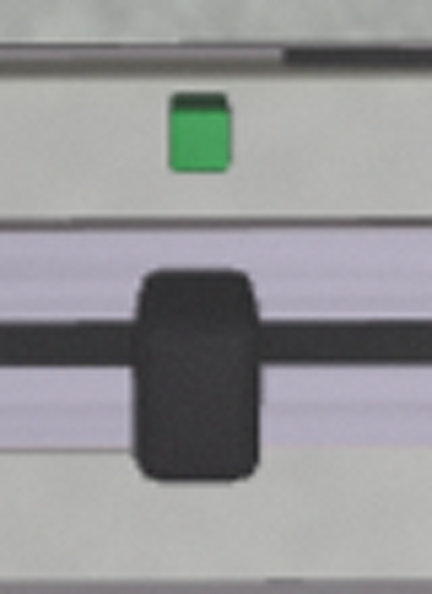

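Run:
```python
from hole import *
Z=lambda x,y:(220+(x+.5)/5.4-.5,100+(y+.5)/5.4-.5)
s={'position':np.array([0.5061,.0436,0.256]),'ee_rot':np.array([-179.9377,-.1398,178.7778])}
c=cam('wrist',s)
a=atz(c,Z(197.5,402),.1045);b=atz(c,Z(200.5,140),.08);print(a,b)
for d in(-1.0,-1.15,-1.3):
  r=np.radians(d);print(d,(b-a)@np.array([-np.sin(r),np.cos(r),0]))
```

```text
[0.503  0.0443 0.1045] [0.4661 0.0455 0.08  ]
-1.0 0.0005750766695834673
-1.15 0.00047838478276426594
-1.3 0.00038168961714932806
```

```bash
python3 -c "
from workcell import *
print(sign_off())"
```

```text
the job is handed in; nothing more can be done
None
```

The mixer samples are swapped, the cover is on, and the slider is set at the green mark. I handed the job in at about 46 s of the 208 s allowed.

- **Slider to zero:** I gripped the slider and drove it to its −y end stop before touching any pot. The stop pushed back with about 7 N, and a picture showed the slider at the end of its track.
- **Blue pot:** There was only one. It went into the middle of the leftmost blue tray, and pictures showed it upright there.
- **Red pots:** All three went into bays 2, 1 and 0. Each was felt touching the bay floor before release, and a picture showed one upright in each bay.
- **Cover:** It lay about 3 cm from where my first picture put it, probably the expected knock, so I measured it again before gripping. I watched pin 0 through its hole while lowering. It came to rest with the tool at 142.9 mm, matching the calculated home height, and the wrist and side pictures show it flat with both pins through.
- **Slider to the mark:** I set the slider to about 88.7 mm along its track and released it. The closing measurement has it about 0.5 mm short of the green mark. Other views put the mark between 88 and 89.5 mm, which is within the camera calibration.

The yellow-capped pot, pen, other trays and jars were not touched. In the final pictures they looked to be where they started, though I did not measure them again. I saw no sign of a grip slip. After the cover went on, the red pots could only be partly seen beneath it.

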